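Load the inspection nest, scan its label and start

ROBOT

A 6-joint arm with a two-finger parallel gripper is mounted at the origin on the work surface. World frame = base frame: x ahead of the robot, y to its left, z up, the work surface at z = 0. Lengths are in m, angles in rad, forces in N, time in s.
With the tool pointing down it reaches from about 0.375 to 0.9 m from the base axis. Payload 3.1 kg.
Tool frame: the origin (TCP) lies at the very end of the fingers, on their centre line; the grasp point (between the pads) lies 19 mm behind it; z points along the fingers, y is the line along which they close (so a half turn about z gives the same grasp; the last joint's range is limited). The gripper opens to 85 mm and grips with 20 to 120 N. Pads are 22 mm wide; open, the fingers measure 114 mm over their backs; the gripper's body (76 mm by 85 mm) begins 54 mm behind the grasp point. The pads swing forward as they close: fully open they stand 13 mm farther back than shut.
Start: joints at [-1.355, 0.527, 1.433, -0, 1.181, -0.178], TCP at [0.24, -0.577, 0.231] pointing down, gripper open.
Joint ranges: [-3.08, 3.08], [-0.75, 2.2], [0.22, 2.44], [-1.43, 4.57], [0, 2.65], [-2.85, 2.85]. Speed limits (rad/s): [2.79, 2.79, 3.14, 3.14, 3.14, 3.14].

INTERFACE

Orientations are given as a unit quaternion [x, y, z, w].
In Python, from station import manip, vision gives the robot as it stands.
- The arm moves only by the tool drive_tool, never from a script. Its argument "deltas" is a list that holds one entry, the list of rows, each a list of 4 numbers: the shift along the tool's x, y, z in mm, then the turn about the tool's z in rad. A call has 1 to 5 rows; each row is the pose to reach, as a shift and turn from the pose commanded when the call began, along the tool's axes at that moment; what a row does not reach only later rows make up. A row lasts 1/12 s, in which the tool goes at most 41.7 mm and 7.16 degrees, less where a joint would pass 70% of its speed; a pose out of reach is approached as far as the arm can. A call with a gripper value outside its range is refused whole. "jaw" is the finger opening in mm, from 0 to 85.4, set as the call begins (left out, the last holds). The fingers move at their own pace and stop on an object; "force" is the grip in N (left out, the last holds). Time passes only in rows, so rows that repeat a pose let the fingers close. It gives the time, the measured TCP pose, the force, the opening and the grip force at its end, in the units of the state.
- manip.sense(): the state, without advancing time (a new reading comes with each control period).
- vision.snapshot(name): name is "scene" or "top"; returns the picture (400x640x3 uint8, red, green, blue); there is no depth.
- vision.camera_model(name): a dict with "camera_matrix" (3x3 intrinsics, pixels), "rvec" (rotation vector, rad) and "tvec" (3), from world to camera coordinates, as OpenCV has them. Camera axes: x right, y down, z forward; pixel columns grow to the right and rows downward; lengths in m; the calibration is good to about 2 mm. A picture is of the moment at which its call begins. camera_model takes no time and is no camera call.
- manip.sign_off(): hands the job in; it is judged then, once.
The state is a dict: "t": time; "q": joint angles; "qd": joint speeds; "tau": joint torques, N m; "tcp_pos": TCP position; "tool_rot": TCP orientation; "force": force on the tool from outside, world axes, zero at the start; "ft_torque": the same for the moment, N m; "finger_gap": opening from 0.0 (shut) to 1.0 (fully open); "gripper_force": force on a finger pad.
Only numpy, scipy, OpenCV 4.12 (cv2) and the standard library are available. Lean on these libraries where they do the work, as an engineer would, in place of code of your own. Each camera call takes 0.05 s, during which the arm holds its last target. There are 200 camera calls.

TASK

Seat every sample blank on the bench flat in the cavity of the blue nest plate that matches its outline. Then take the yellow hand scanner from its cradle, point its beam at the middle of the barcode label on the nest plate from about 10 cm away and hold it steady there for three seconds, and put the scanner back in its cradle. Last, press the green start button fully down and let go, leaving every blank seated and the other things on the bench undisturbed.

Things in the scene. Friction and masses are not known exactly. Their poses are not given: they have to be found in the camera images.
- disc_large: Free on the glass bench top at the start or absent (some runs have only three of the four blanks). Upright height 18 mm, origin at the centre of its underside, z up. Brass-coloured round disc, diameter 44 mm, about 0.2 kg. Belongs in nest_hole0.
- disc_small: Free on the glass bench top at the start or absent (some runs have only three of the four blanks). Upright height 18 mm, origin at the centre of its underside, z up. Red round disc, diameter 32 mm, about 0.1 kg. Belongs in nest_hole1 (it would drop loosely into larger cavities, which is wrong).
- square: Free on the glass bench top at the start or absent (some runs have only three of the four blanks). Upright height 18 mm, origin at the centre of its underside, z up. White square block, 36 x 36 mm, sides along its x and y, about 0.07 kg. Belongs in nest_hole2, either way round.
- oblong: Free on the glass bench top at the start or absent (some runs have only three of the four blanks). Upright height 18 mm, origin at the centre of its underside, z up. Copper-coloured rectangular block, 28 mm along its x and 50 mm along its y, about 0.15 kg. Belongs in nest_hole3, either way round.
- nest: Blue nest plate fixed to the bench, 170 (its x) x 210 (its y) x 16 mm high; origin at the centre of its underside. Four black flat-floored cavities 6 mm deep (floor 10 mm above the origin) at x = +-42, y = +-55 mm, each 2 mm larger than its blank all round, slightly chamfered. Seated blanks stand 12 mm proud. White barcode label in the middle of its top.
- nest_hole0 (a point): Centre of the mouth (plate top) of the large round cavity, diameter 48 mm; axes as the nest plate's.
- nest_hole1 (a point): Centre of the mouth of the small round cavity, diameter 36 mm; axes as the nest plate's.
- nest_hole2 (a point): Centre of the mouth of the square cavity, 40 x 40 mm, sides along the nest plate's x and y; axes as the nest plate's.
- nest_hole3 (a point): Centre of the mouth of the oblong cavity, 32 mm along the nest plate's x, 54 mm along its y; axes as the nest plate's.
- label (a point): Centre of the white barcode label with black bars, lying flat on the middle of the nest plate's top, 56 mm (x) x 40 mm (y); z up.
- scanner: Yellow wand scanner with black head, 0.18 kg, level in its cradle. Origin under the handle near the centre of mass; x along the handle to the head. Handle: x -75 to 55 mm, 32 mm wide (y), z 0 to 30 mm; grip it across its width at x = 0. Head: x 55 to 85 mm, 46 mm wide, z 2 to 36 mm. Its beam leaves the lower front edge of the head 45 degrees forward and down; it reads at 50 to 180 mm.
- beam (a point): Where the beam leaves the scanner: x 85, y 0, z 10 mm in the scanner's frame. The beam runs along this point's own x (the scanner's x tipped 45 degrees down). Held level, it meets a level surface as far ahead as this point is high above it. It reads if the label's centre lies 50 to 180 mm along the beam and within 15 mm of it sideways and up or down, from any side.
- cradle: Grey cradle fixed to the bench; origin at the centre of its underside, x along it. Base 130 x 70 x 10 mm; two U saddles at x = +-40 mm, 14 mm long, resting face 30 mm up, side walls to 46 mm, 42 mm apart inside; room for fingers between the saddles. At home the scanner's origin is 30 mm above this origin, x along x, either way round, within 15 mm along.
- startbox: Grey start box fixed to the bench, 80 (x) x 90 (y) x 30 mm high, origin at the centre of its underside; the green button is on its top.
- start (a joint): Travel of the green start button, m: 0 is up, 0.006 is fully down; sprung, about 5 N when fully down.
- start_top (a point): Centre of the top face of the green start button (28 mm across), which is pressed straight down.
- spool: Aluminium solder spool standing on end, 56 mm across, 38 mm high; origin at the centre of its underside. Leave alone.
- ruler: Steel ruler lying flat, 28 x 300 x 4 mm; origin at the centre of its underside. Leave alone.
- driver: Orange-handled screwdriver lying on the bench. Leave alone.
- marker: Blue marker pen lying on the bench, about 120 mm long, 12 mm thick. Leave alone.
- flux: Small closed jar, 50 mm across, 70 mm high; origin at the centre of its underside. Leave alone.
There are look-alikes about, which are no part of the job. There is more than one size of the oblong; the job needs the smaller. Leave any pink or purple look-alike of the cradle alone.

How it is judged:
On the way, in this order (a step that is already met when the one before it is completed fails the run):
1. every blank present is seated flat in its own cavity (horizontal distance between disc_large and nest_hole0 below 0.005 m and z of each of disc_large, disc_small, square, oblong in the frame of nest below 0.0125 m and angle between each of disc_large, disc_small, square, oblong's own z axis and vertical below 0.08 rad and horizontal distance between disc_small and nest_hole1 below 0.005 m and horizontal distance between square and nest_hole2 below 0.005 m and horizontal distance between oblong and nest_hole3 below 0.005 m), for 0.2 s.
2. the held scanner's beam rests steadily on the label (x of label in the frame of beam between 0.05 and 0.18 m and y of label in the frame of beam between -0.016 and 0.016 m and z of label in the frame of beam between -0.016 and 0.016 m and linear speed of scanner below 0.03 m/s and contact force between the fingers and scanner above 0.5 N), for 2 s.
3. the scanner is back in its cradle and released (x of scanner in the frame of cradle between -0.015 and 0.015 m and y of scanner in the frame of cradle between -0.008 and 0.008 m and z of scanner in the frame of cradle between 0.026 and 0.034 m and angle between the x axis of scanner and the x axis of cradle, either way round below 0.15 rad and angle between scanner's own z axis and vertical below 0.1 rad and contact force between the fingers and scanner below 0.1 N), for 0.2 s.
4. the start button is pressed fully down (value of joint start above 0.0045 m), for 0.05 s.
At the end, for the whole second after the job is handed in: Every blank present lies flat (within 0.08 rad) and at rest on the floor of its own cavity (underside no more than 12.5 mm above the nest's underside, centre within 5 mm); the scanner rests released in its cradle (within 15 mm along it, 8 mm across, 4 mm in height, 0.15 rad); the button is up again (all of step 1 and x of scanner in the frame of cradle between -0.015 and 0.015 m and y of scanner in the frame of cradle between -0.008 and 0.008 m and z of scanner in the frame of cradle between 0.026 and 0.034 m and angle between the x axis of scanner and the x axis of cradle, either way round below 0.15 rad and angle between scanner's own z axis and vertical below 0.1 rad and linear speed of each of disc_large, disc_small, square, oblong, scanner below 0.02 m/s and value of joint start below 0.002 m); the robot touches nothing.
It fails at once if a bystander (spool, ruler, screwdriver, marker, jar) is moved more than 3 cm (distance of any of spool, ruler, driver, marker, flux from where it was at the start of the episode above 0.03 m).
Of disc_large, disc_small, square, oblong only 3 to 4 are there at a start; the rules pass over those that are not, and their reading is None.
At some moment in a run one of disc_large, disc_small, square, oblong may be knocked a few centimetres aside while the robot is not near it.
It also fails if it takes over 210 s, if anything falls off the work surface, if the arm or the gripper's body presses on something with over 40 N, if the wrist force passes 120 N, or if a joint passes its speed limit or range.

## Working session

There is one attempt and no reset: what is moved stays moved. The work goes in short steps, Python scripts to look and compute and a tool call to move; the robot and the scene stay as the last step left them, time stands still between calls to the robot, and variables do not carry over. Pictures are saved under pics/ and viewed, at most 14 in all, crops included, and the job is handed in when it is done.

Besides the shell and the picture viewer there is one more tool, called after "Emit:" by a JSON object that holds its "api" and its "payload". drive_tool: Moves the arm, as the interface text tells. Its arguments: {"type":"object","properties":{"deltas":{"type":"array"},"jaw":{"type":"number"},"force":{"type":"number"}},"required":["deltas"]}

```bash
mkdir -p pics; python3 - <<'E'
from station import manip, vision
import cv2
for n in("scene","top"):
    im=vision.snapshot(n); cv2.imwrite(f"pics/{n}0.png",im[:,:,::-1]); print(vision.camera_model(n))
s=manip.sense(); print(s)
E
```

```text
{'camera_matrix': array([[362.53123881,   0.        , 313.42894507],
       [  0.        , 362.53123881, 197.80515432],
       [  0.        ,   0.        ,   1.        ]]), 'rvec': array([ 0.74306657,  2.76122949, -0.88034994]), 'tvec': array([ 0.45444068, -0.15702962,  1.23975845])}
{'camera_matrix': array([[387.18638382,   0.        , 322.58243901],
       [  0.        , 387.18638382, 197.20851019],
       [  0.        ,   0.        ,   1.        ]]), 'rvec': array([ 2.1152273 , -2.17458199,  0.14115727]), 'tvec': array([-0.02338476,  0.48329094,  1.25593357])}
{'t': 0.1, 'q': array([-1.35451550e+00,  5.28374559e-01,  1.43377986e+00, -9.98728736e-06,
        1.18140297e+00, -1.78499158e-01]), 'qd': array([ 0.00099602, -0.00128965, -0.00524518, -0.00016788, -0.00028997,
        0.00034937]), 'tau': array([-1.44608293e-06, -4.43304956e+01, -1.78586143e+01, -3.17546601e-04,
        3.90473622e-03, -7.69663671e-06]), 'tcp_pos': array([ 0.24026219, -0.57627305,  0.23042883]), 'tool_rot': array([ 9.80580922e-01,  1.96112444e-01, -2.31737607e-05, -9.82104675e-04]), 'force': array([-0.07465544,  0.24930266, -0.2298008 ]), 'ft_torque': array([-0.05698923,  0.00792872,  0.02922002]), 'gripper_force': 0.0, 'finger_gap': 0.999720769048925}
```

View pics/top0.png

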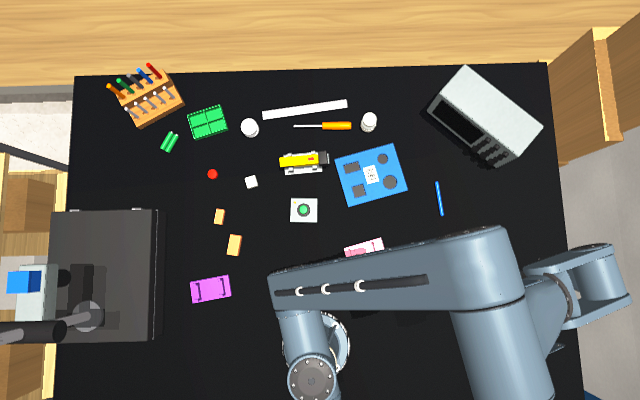

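View pics/scene0.png

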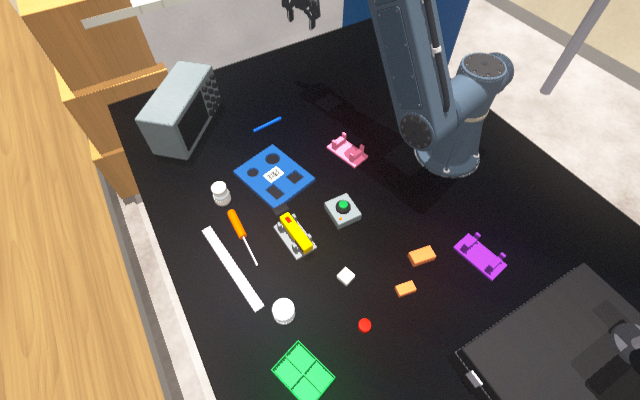

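```bash
cat > h.py <<'E'
import numpy as np, cv2
from station import manip, vision
def ray(n,uv):
    c=vision.camera_model(n); R,_=cv2.Rodrigues(c["rvec"]); t=np.ravel(c["tvec"])
    d=R.T@np.linalg.inv(c["camera_matrix"])@np.array([uv[0],uv[1],1.]); return -R.T@t,d
def pt(n,uv,z):
    o,d=ray(n,uv); return (o+d*(z-o[2])/d[2])[:2]
def proj(n,p):
    c=vision.camera_model(n); return cv2.projectPoints(np.float64(p).reshape(-1,3),c["rvec"],c["tvec"],c["camera_matrix"],None)[0][:,0]
def hsv(im): return cv2.cvtColor(im,cv2.COLOR_RGB2HSV)
RNG={"red":((0,150,60),(6,255,255)),"orange":((8,90,60),(20,255,255)),"white":((0,0,110),(180,60,255)),
"blue":((98,120,50),(115,255,255)),"yellow":((22,120,80),(33,255,255)),"green":((50,120,50),(80,255,255))}
def blobs(n,im,col,z,box=None,amin=12):
    m=cv2.inRange(hsv(im),*RNG[col]); 
    if box: k=np.zeros_like(m);k[box[1]:box[3],box[0]:box[2]]=1; m*=k
    out=[]
    for c in cv2.findContours(m,cv2.RETR_EXTERNAL,cv2.CHAIN_APPROX_NONE)[0]:
        if cv2.contourArea(c)<amin: continue
        h=np.zeros_like(m); cv2.drawContours(h,[c],-1,1,-1); ys,xs=np.nonzero(h)
        w=np.array([pt(n,p,z) for p in c[:,0].astype(float)],np.float32)*1000
        r=cv2.minAreaRect(w)
        out.append((col,n,np.round([xs.mean(),ys.mean()],1),len(xs),np.round(pt(n,(xs.mean(),ys.mean()),z)*1000,1),"rect",np.round(r[0],1),np.round(r[1],1),round(r[2],1)))
    return out
E
python3 - <<'E'
from h import *
T=cv2.imread("pics/top0.png")[:,:,::-1];S=cv2.imread("pics/scene0.png")[:,:,::-1]
bt={"red":(180,150,260,260),"orange":(190,190,260,265),"white":(235,165,270,200),"blue":(320,130,420,215),"yellow":(270,145,340,180),"green":(290,195,320,225)}
bs={"red":(340,300,390,340),"orange":(380,240,445,305),"white":(330,260,360,290),"blue":(225,135,325,215),"yellow":(270,205,325,260),"green":(325,190,365,225)}
for c,z in (("red",.009),("orange",.009),("white",.009),("blue",.008),("yellow",.045),("green",.036)):
    for n,im,b in(("top",T,bt),("scene",S,bs)):
        for o in blobs(n,im,c,z,b[c]): print(*o)
# contact sheet
a=cv2.resize(T[130:215,265:415],None,fx=4,fy=4,interpolation=cv2.INTER_CUBIC)
b=cv2.resize(S[135:265,225:365],None,fx=4,fy=4,interpolation=cv2.INTER_CUBIC)[:240]
b=cv2.resize(S[135:265,225:375],None,fx=3.2,fy=3.2,interpolation=cv2.INTER_CUBIC)
c=np.zeros((600,800,3),np.uint8);  a=cv2.resize(a,(450,255)); c[:255,:450]=a; c[:0]=0
b=b[:345]; c[255:255+b.shape[0],:b.shape[1]]=b
d=cv2.resize(T[160:265,195:275],None,fx=4,fy=4,interpolation=cv2.INTER_CUBIC); c[:d.shape[0],480:480+d.shape[1]]=d
cv2.imwrite("pics/c1.png",c[:,:,::-1])
E
```

```text
red top [212.3 173.8] 90 [577.8 339.9] rect [578.1 340. ] [35.1 31.4] 44.9
red scene [364.2 325.1] 169 [576.  340.7] rect [576.  340.3] [36.3 32.3] 40.9
orange top [238.3 243. ] 56 [339.3 249.5] rect [339.8 249.1] [75.5 34.7] 18.7
orange top [221.4 215.4] 39 [433.5 307. ] rect [432.9 307.6] [57.3 29.2] 8.2
orange scene [406.2 288.5] 162 [427.2 318.2] rect [429. 316.] [34.1 56.7] 81.1
orange scene [421.4 255.4] 409 [330.7 263.4] rect [330.5 263.3] [46.3 77.2] 79.2
white top [250.9 181.4] 134 [547.3 207.1] rect [547.  207.3] [41.  38.9] 17.2
white scene [345.4 275.7] 218 [545.5 208.1] rect [545.2 208.4] [42.3 39.9] 15.6
blue top [370.5 174.4] 3195 [ 560.3 -202.6] rect [ 561.4 -202.8] [176.8 215.5] 14.3
blue scene [273.7 175.8] 2853 [ 558.7 -198.3] rect [ 557.3 -202.4] [177.6 221.5] 13.9
yellow top [299.  160.4] 418 [607.5  38.8] rect [606.9  40. ] [ 37.7 132.3] 3.4
yellow scene [295.7 232.1] 568 [605.2  41.4] rect [605.5  39.6] [ 37.8 142. ] 3.7
green top [303. 209.] 60 [444.4  29.3] rect [444.6  29.1] [26.5 26.7] 88.8
green scene [342.8 204.5] 64 [438.   24.4] rect [437.4  24.7] [25.6 23.7] 57.7
```

View pics/c1.png

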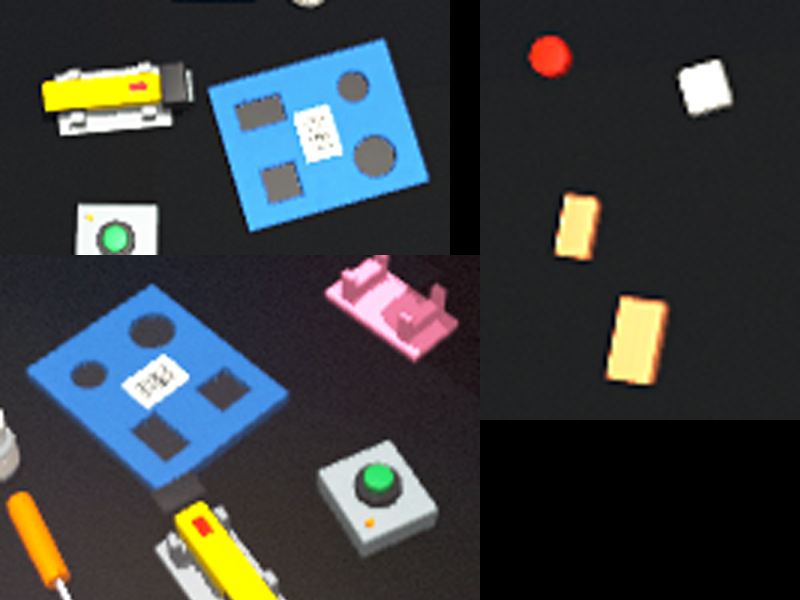

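```bash
cat > m2.py <<'E'
from h import *
RNG["orange"]=((4,60,60),(28,255,255))
T=cv2.imread("pics/top0.png")[:,:,::-1];S=cv2.imread("pics/scene0.png")[:,:,::-1]
for n,im,b in(("top",T,(190,190,260,265)),("scene",S,(380,240,445,305))):
    for o in blobs(n,im,"orange",.009,b): print(*o)
# holes: dark inside blue hull, at z=16
for n,im,b in(("top",T,(320,130,420,215)),("scene",S,(225,135,325,215))):
    m=cv2.inRange(hsv(im),*RNG["blue"]); k=np.zeros_like(m);k[b[1]:b[3],b[0]:b[2]]=1;m*=k
    c=max(cv2.findContours(m,0,1)[0],key=cv2.contourArea); h=np.zeros_like(m);cv2.fillPoly(h,[cv2.convexHull(c)],255)
    d=cv2.bitwise_and(255-m,cv2.erode(h,np.ones((5,5))))
    N,_,st,ce=cv2.connectedComponentsWithStats(d)
    for i in range(1,N):
        if st[i,4]>30: print(n,st[i,4],np.round(ce[i],1),np.round(pt(n,ce[i],.016)*1000,1))
E
python3 m2.py
```

```text
orange top [234.1 244.7] 275 [333.9 263.7] rect [334.2 263.8] [44.1 70.6] 79.6
orange top [219.3 216.2] 153 [431.1 314.4] rect [431.2 314.7] [33.5 54.3] 79.1
orange scene [404.9 288.5] 280 [430.  316.6] rect [429.9 316.5] [35.5 57.7] 80.0
orange scene [421.2 255.5] 428 [331.3 263.7] rect [331.  263.6] [47.1 78.2] 79.2
top 77 [382.2 158.6] [ 612.6 -243.9]
top 130 [351.3 167.2] [ 585.4 -137.3]
top 225 [370.4 174.1] [ 559.7 -201.5]
top 139 [389.3 181.8] [ 531.3 -264.2]
top 126 [358.3 190.5] [ 504.3 -158.1]
scene 98 [272.  158.8] [ 533.5 -260.2]
scene 202 [273.2 174.1] [ 559.4 -199.2]
scene 56 [252.6 172.2] [ 613.5 -240. ]
scene 99 [294.4 177.1] [ 506.3 -153.8]
scene 118 [274.7 192. ] [ 586.8 -132.8]
```

```bash
cat > plan.py <<'E'
import sys, numpy as np
from scipy.spatial.transform import Rotation as R
from station import manip
# usage: plan.py x,y,z,a ... (mm, deg); prints per call the final row (tool mm, rad)
s=manip.sense(); p=s["tcp_pos"]*1000; M=R.from_quat(s["tool_rot"]).as_matrix(); a=np.degrees(np.arctan2(M[1,0],M[0,0]))
print("now",np.round(p,1),round(a,2),"tilt",np.round(M[:2,2],4),"t",round(s["t"],2))
for w in sys.argv[1:]:
    w=np.array([float(v) for v in w.split(",")]); q=w[:3]; b=w[3] if len(w)>3 else a
    d=q-p; n=max(1,int(np.ceil(np.linalg.norm(d)/205)),int(np.ceil(abs(b-a)/34)))
    for i in range(n):
        f=np.radians(a); e=d/n
        print("->",np.round(p+e,0),[round(e[0]*np.cos(f)+e[1]*np.sin(f),1),round(e[0]*np.sin(f)-e[1]*np.cos(f),1),round(-e[2],1),round(-np.radians((b-a)/n),4)],
         "rows>=",int(np.ceil(max(np.linalg.norm(e)/41.7,abs(b-a)/n/7.16))))
        p=p+e; a=a+(b-a)/n
E
python3 plan.py 480,-250,200,35 470,200,180,70 431,315,100,79.5 431,315,5,79.5
```

```text
now [ 240.3 -576.3  230.4] 22.62 tilt [-0.0004  0.0019] t 0.1
-> [ 360. -413.  215.] [np.float64(173.4), np.float64(-104.5), np.float64(15.2), np.float64(-0.108)] rows>= 5
-> [ 480. -250.  200.] [np.float64(183.6), np.float64(-85.2), np.float64(15.2), np.float64(-0.054)] rows>= 5
-> [ 477. -100.  193.] [np.float64(76.4), np.float64(-129.1), np.float64(6.7), np.float64(-0.2216)] rows>= 4
-> [473.  50. 187.] [np.float64(103.0), np.float64(-109.1), np.float64(6.7), np.float64(-0.1478)] rows>= 4
-> [470. 200. 180.] [np.float64(117.9), np.float64(-92.8), np.float64(6.7), np.float64(-0.0985)] rows>= 4
-> [431. 315. 100.] [np.float64(78.0), np.float64(-93.1), np.float64(80.0), np.float64(-0.3628)] rows>= 4
-> [431. 315.   5.] [np.float64(0.0), np.float64(0.0), np.float64(95.0), np.float64(-0.0)] rows>= 3
```

```bash
sed -i 's|    for i in range(n):|    st=(b-a)/n\n    for i in range(n):|; s|(b-a)/n)|st)|; s|abs(b-a)/n/7.16|abs(st)/7.16|; s|a=a+(b-a)/n|a=a+st|; s|\[round(e\[0\]\*np.cos|np.round([(e[0]*np.cos|; s|np.sin(f),1),round(e|np.sin(f)),(e|; s|np.cos(f),1),round(-e\[2\],1),|np.cos(f)),-e[2]],1).tolist(),"turn",|; s|round(-np.radians(st),4)\],|round(float(-np.radians(st)),3),|' plan.py; python3 plan.py 480,-250,200,45 470,200,180,70 431,315,100,79.5 431,315,5,79.5
```

```text
now [ 240.3 -576.3  230.4] 22.62 tilt [-0.0004  0.0019] t 0.1
-> [ 360. -413.  215.] [173.4, -104.5, 15.2] turn -0.195 rows>= 5
-> [ 480. -250.  200.] [190.4, -68.8, 15.2] turn -0.195 rows>= 5
-> [ 477. -100.  193.] [103.7, -108.4, 6.7] turn -0.145 rows>= 4
-> [473.  50. 187.] [118.3, -92.2, 6.7] turn -0.145 rows>= 4
-> [470. 200. 180.] [130.4, -74.1, 6.7] turn -0.145 rows>= 4
-> [431. 315. 100.] [94.7, -76.0, 80.0] turn -0.166 rows>= 4
-> [431. 315.   5.] [0.0, 0.0, 95.0] turn -0.0 rows>= 3
```

Emit:
{"api": "drive_tool", "payload": {"deltas": [[[173.4,-104.5,15.2,-0.195],[173.4,-104.5,15.2,-0.195],[173.4,-104.5,15.2,-0.195],[173.4,-104.5,15.2,-0.195],[173.4,-104.5,15.2,-0.195]]], "jaw": 85, "force": 30}}

```text
t: 0.52
tcp_pos: [0.361, -0.4111, 0.2155]
tool_rot: [0.957, 0.291, 0.0, -0.001]
force: [0.3, -0.5, -0.8]
finger_gap: 0.995
gripper_force: 0.0
```

Emit:
{"api": "drive_tool", "payload": {"deltas": [[[190.4,-68.8,15.2,-0.195],[190.4,-68.8,15.2,-0.195],[190.4,-68.8,15.2,-0.195],[190.4,-68.8,15.2,-0.195],[190.4,-68.8,15.2,-0.195]]]}}

```text
t: 0.93
tcp_pos: [0.481, -0.2481, 0.2004]
tool_rot: [0.924, 0.383, -0.0, -0.001]
force: [0.5, -1.0, -0.4]
finger_gap: 0.995
gripper_force: 0.0
```

Emit:
{"api": "drive_tool", "payload": {"deltas": [[[103.7,-108.4,6.7,-0.145],[103.7,-108.4,6.7,-0.145],[103.7,-108.4,6.7,-0.145],[103.7,-108.4,6.7,-0.145]]]}}

```text
t: 1.27
tcp_pos: [0.4752, -0.0965, 0.1935]
tool_rot: [0.893, 0.449, -0.001, -0.002]
force: [-0.1, 0.4, 0.1]
finger_gap: 0.995
gripper_force: 0.0
```

Emit:
{"api": "drive_tool", "payload": {"deltas": [[[118.3,-92.2,6.7,-0.145],[118.3,-92.2,6.7,-0.145],[118.3,-92.2,6.7,-0.145],[118.3,-92.2,6.7,-0.145]]]}}

```text
t: 1.6
tcp_pos: [0.4723, 0.0527, 0.1871]
tool_rot: [0.859, 0.513, -0.0, -0.001]
force: [-0.9, -0.4, 0.0]
finger_gap: 0.991
gripper_force: 0.0
```

Emit:
{"api": "drive_tool", "payload": {"deltas": [[[130.4,-74.1,6.7,-0.145],[130.4,-74.1,6.7,-0.145],[130.4,-74.1,6.7,-0.145],[130.4,-74.1,6.7,-0.145]]]}}

```text
t: 1.93
tcp_pos: [0.4698, 0.2027, 0.1805]
tool_rot: [0.819, 0.574, 0.0, -0.001]
force: [0.5, 0.5, -0.7]
finger_gap: 0.989
gripper_force: 0.0
```

Emit:
{"api": "drive_tool", "payload": {"deltas": [[[94.7,-76,80,-0.166],[94.7,-76,80,-0.166],[94.7,-76,80,-0.166],[94.7,-76,80,-0.166],[94.7,-76,80,-0.166]]]}}

```text
t: 2.35
tcp_pos: [0.4284, 0.3165, 0.0979]
tool_rot: [0.768, 0.641, -0.003, -0.001]
force: [0.1, -1.0, -0.3]
finger_gap: 0.994
gripper_force: 0.0
```

```bash
python3 - <<'E'
from h import *
RNG["orange"]=((4,60,60),(28,255,255))
S=vision.snapshot("scene");T=vision.snapshot("top")
for n,im,b in(("top",T,(190,190,260,265)),("scene",S,(380,240,445,305))):
    for o in blobs(n,im,"orange",.009,b): print(*o)
c=np.zeros((600,800,3),np.uint8);c[:400,:400]=cv2.resize(S[230:330,350:450],(400,400));c[:400,400:]=cv2.resize(T[100:300,180:380],(400,400)); 
cv2.imwrite("pics/c2.png",c[:400,:,::-1])
E
python3 plan.py 431,315,5,79.5
```

```text
orange top [234.  244.8] 276 [333.8 263.8] rect [334.2 263.7] [43.7 70.7] 78.9
orange top [219.1 216.2] 157 [431.1 314.8] rect [430.9 314.8] [33.5 53.8] 79.1
orange scene [404.9 288.4] 273 [429.9 316.2] rect [429.3 316.5] [35.3 56.8] 80.4
now [431.2 314.5 100.1] 79.52 tilt [-0.0015 -0.001 ] t 2.45
-> [431. 315.   5.] [0.4, -0.3, 95.1] turn 0.0 rows>= 3
```

View pics/c2.png

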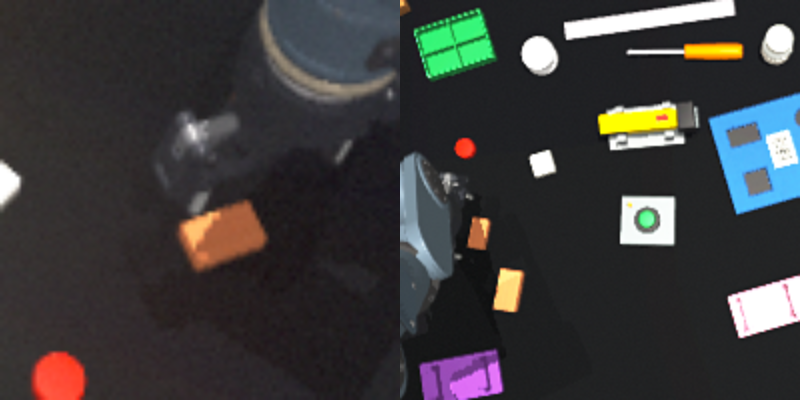

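Emit:
{"api": "drive_tool", "payload": {"deltas": [[[0,0,30,0],[0,0,60,0],[0,0,85,0],[0,0,93,0],[0,0,95,0]]]}}

```text
t: 2.87
tcp_pos: [0.4321, 0.3129, 0.005]
tool_rot: [0.77, 0.638, -0.001, -0.0]
force: [-0.3, -0.3, -0.7]
finger_gap: 0.997
gripper_force: 0.0
```

Emit:
{"api": "drive_tool", "payload": {"deltas": [[[0,0,0,0],[0,0,0,0],[0,0,0,0],[0,0,0,0],[0,0,0,0]]], "jaw": 40, "force": 40}}

```text
t: 3.28
tcp_pos: [0.4327, 0.3145, 0.0077]
tool_rot: [0.769, 0.639, 0.001, 0.0]
force: [-0.3, -0.9, 6.2]
finger_gap: 0.572
gripper_force: 41.4
```

Emit:
{"api": "drive_tool", "payload": {"deltas": [[[0,0,0,0],[0,0,0,0],[0,0,0,0],[0,0,0,0],[0,0,0,0]]]}}

```text
t: 3.7
tcp_pos: [0.4327, 0.3145, 0.0077]
tool_rot: [0.769, 0.639, 0.001, 0.0]
force: [-0.4, -0.8, 7.0]
finger_gap: 0.57
gripper_force: 41.4
```

```bash
python3 plan.py 440,300,120,75 500,20,130,40 587,-137,130,14.2 587,-137,60
```

```text
now [432.7 314.5   7.7] 79.41 tilt [0.0023 0.0007] t 3.7
-> [440. 300. 120.] [-12.9, 9.8, -112.3] turn 0.077 rows>= 3
-> [470. 160. 125.] [-127.5, 65.2, -5.0] turn 0.305 rows>= 4
-> [500.  20. 130.] [-102.0, 100.5, -5.0] turn 0.305 rows>= 4
-> [ 587. -137.  130.] [-34.3, 176.2, -0.0] turn 0.45 rows>= 5
-> [ 587. -137.   60.] [0.0, 0.0, 70.0] turn -0.0 rows>= 2
```

Emit:
{"api": "drive_tool", "payload": {"deltas": [[[0,0,0,0],[0,0,-10,0],[0,0,-10,0],[0,0,-10,0]]], "jaw": 60}}

```text
t: 4.03
tcp_pos: [0.4327, 0.3147, 0.0168]
tool_rot: [0.769, 0.639, 0.001, 0.0]
force: [-0.3, -0.1, -0.5]
finger_gap: 0.703
gripper_force: 0.0
```

Emit:
{"api": "drive_tool", "payload": {"deltas": [[[0,0,0,0],[0,0,0,0],[0,0,0,0],[0,0,0,0],[0,0,0,0]]], "jaw": 40, "force": 40}}

```text
t: 4.45
tcp_pos: [0.4323, 0.3145, 0.0165]
tool_rot: [0.769, 0.639, 0.0, 0.0]
force: [-1.1, -0.8, 6.8]
finger_gap: 0.466
gripper_force: 3.7
```

```bash
python3 plan.py 440,300,120,75 500,20,130,40 587,-137,130,14.2 587,-137,60; python3 -c "
from station import manip;s=manip.sense();print(s['force'],s['ft_torque'],s['finger_gap'],s['gripper_force'])"
```

```text
now [432.3 314.5  16.5] 79.4 tilt [0.0009 0.0004] t 4.45
-> [440. 300. 120.] [-12.8, 10.3, -103.5] turn 0.077 rows>= 3
-> [470. 160. 125.] [-127.5, 65.2, -5.0] turn 0.305 rows>= 4
-> [500.  20. 130.] [-102.0, 100.5, -5.0] turn 0.305 rows>= 4
-> [ 587. -137.  130.] [-34.3, 176.2, -0.0] turn 0.45 rows>= 5
-> [ 587. -137.   60.] [0.0, 0.0, 70.0] turn -0.0 rows>= 2
[-1.09359548 -0.79476596  6.82262167] [0.00030682 0.15349155 0.01926681] 0.46642430879098823 3.682775879933615
```

Emit:
{"api": "drive_tool", "payload": {"deltas": [[[0,0,-6,0],[0,0,-6,0],[0,0,-6,0],[0,0,0,0],[0,0,12,0]]], "jaw": 80}}

```text
t: 4.87
tcp_pos: [0.4328, 0.3147, 0.0041]
tool_rot: [0.769, 0.639, 0.001, 0.0]
force: [0.6, 0.7, -0.2]
finger_gap: 0.935
gripper_force: 0.0
```

Emit:
{"api": "drive_tool", "payload": {"deltas": [[[0,0,0,0],[0,0,0,0],[0,0,0,0],[0,0,0,0],[0,0,0,0]]], "jaw": 40, "force": 40}}

```text
t: 5.28
tcp_pos: [0.4318, 0.3142, 0.0037]
tool_rot: [0.769, 0.639, -0.0, -0.0]
force: [0.5, 0.3, -1.4]
finger_gap: 0.577
gripper_force: 42.9
```

```bash
python3 plan.py 440,300,120,75 500,20,130,40 587,-137,130,14.2 587,-137,60; python3 - <<'E'
from h import *
s=manip.sense();print(s['force'],s['ft_torque'],s['finger_gap'],s['gripper_force'])
S=vision.snapshot("scene");T=vision.snapshot("top")
c=np.zeros((400,800,3),np.uint8);c[:400,:400]=cv2.resize(S[250:310,365:425],(400,400));c[:400,400:]=cv2.resize(T[180:260,190:270],(400,400)); 
cv2.imwrite("pics/c3.png",c[:400,:,::-1])
E
```

```text
now [431.8 314.2   3.7] 79.4 tilt [-0.0003 -0.0001] t 5.28
-> [440. 300. 120.] [-12.5, 10.7, -116.3] turn 0.077 rows>= 3
-> [470. 160. 125.] [-127.5, 65.2, -5.0] turn 0.305 rows>= 4
-> [500.  20. 130.] [-102.0, 100.5, -5.0] turn 0.305 rows>= 4
-> [ 587. -137.  130.] [-34.3, 176.2, -0.0] turn 0.45 rows>= 5
-> [ 587. -137.   60.] [0.0, 0.0, 70.0] turn -0.0 rows>= 2
[ 0.47336611  0.28595831 -1.35404555] [-0.00780452 -0.02256731 -0.00372696] 0.5767107413862818 42.895896434783936
```

View pics/c3.png

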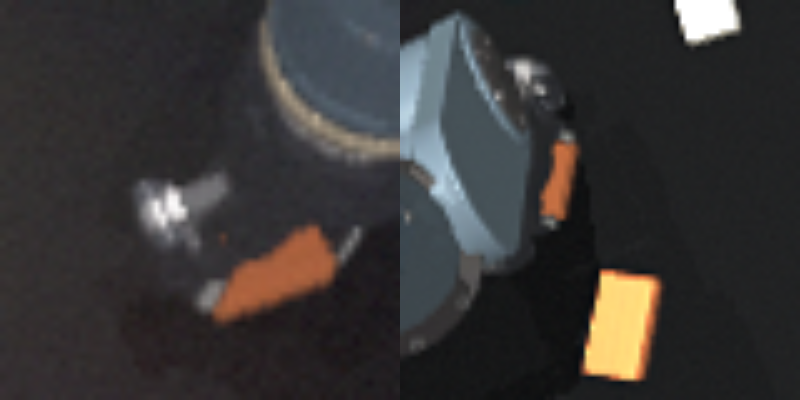

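The oblong sits level between both pads, with no lift force. Moving it to the nest.

Emit:
{"api": "drive_tool", "payload": {"deltas": [[[0,0,-20,0],[-6,5,-55,0.04],[-12.5,10.7,-90,0.077],[-12.5,10.7,-116.3,0.077]]]}}

```text
t: 5.72
tcp_pos: [0.4412, 0.2994, 0.1222]
tool_rot: [0.794, 0.608, 0.001, 0.0]
force: [-0.4, -0.1, -2.2]
finger_gap: 0.573
gripper_force: 43.0
```

Emit:
{"api": "drive_tool", "payload": {"deltas": [[[-30,15,-5,0.08],[-65,33,-5,0.16],[-100,50,-5,0.24],[-127.5,65.2,-5,0.305],[-127.5,65.2,-5,0.305]]]}}

```text
t: 6.13
tcp_pos: [0.4718, 0.1554, 0.1255]
tool_rot: [0.878, 0.478, 0.0, 0.001]
force: [0.0, -0.4, -1.6]
finger_gap: 0.574
gripper_force: 42.9
```

Emit:
{"api": "drive_tool", "payload": {"deltas": [[[-25,25,-5,0.08],[-51,50,-5,0.16],[-77,76,-5,0.24],[-102,100.5,-5,0.305],[-102,100.5,-5,0.305]]]}}

```text
t: 6.55
tcp_pos: [0.5032, 0.0148, 0.1305]
tool_rot: [0.941, 0.339, 0.002, 0.002]
force: [-0.4, 0.4, -0.8]
finger_gap: 0.573
gripper_force: 42.9
```

Emit:
{"api": "drive_tool", "payload": {"deltas": [[[-7,36,0,0.1],[-15,74,0,0.2],[-22,112,0,0.3],[-29,148,0,0.4],[-34.3,176.2,0,0.45]]]}}

```text
t: 6.97
tcp_pos: [0.5887, -0.1388, 0.1302]
tool_rot: [0.993, 0.122, 0.001, 0.0]
force: [0.5, 0.1, -2.0]
finger_gap: 0.576
gripper_force: 42.9
```

Emit:
{"api": "drive_tool", "payload": {"deltas": [[[0,0,20,0],[0,0,45,0],[0,0,65,0],[0,0,75,0],[0,0,75,0]]]}}

```text
t: 7.38
tcp_pos: [0.5852, -0.1353, 0.0525]
tool_rot: [0.992, 0.125, -0.003, -0.002]
force: [0.5, 0.0, -1.8]
finger_gap: 0.575
gripper_force: 42.9
```

```bash
python3 plan.py 587,-137,25,14.2; python3 - <<'E'
from h import *
RNG["orange"]=((4,60,60),(28,255,255))
s=manip.sense();print(s['force'],s['finger_gap'],s['gripper_force'])
S=vision.snapshot("scene");T=vision.snapshot("top")
z=s["tcp_pos"][2]-.0037+.009
for n,im,b in(("top",T,(320,120,420,215)),("scene",S,(225,120,325,215))):
    for o in blobs(n,im,"orange",z,b): print(*o)
c=np.zeros((400,800,3),np.uint8);c[:400,:400]=cv2.resize(S[120:220,225:325],(400,400));c[:400,400:]=cv2.resize(T[120:220,320:420],(400,400)); 
cv2.imwrite("pics/c4.png",c[:400,:,::-1])
E
```

```text
now [ 585.2 -135.3   52.5] 14.31 tilt [-0.0056  0.0026] t 7.38
-> [ 587. -137.   25.] [1.3, 2.1, 27.5] turn 0.002 rows>= 1
[ 0.45479769  0.04077902 -1.80324047] 0.5751811232682816 42.873737812042236
orange top [330.2 125. ] 143 [722.7 -69. ] rect [722.9 -70. ] [57.1 27.8] 88.3
orange scene [231.  211.8] 54 [ 736.5 -103.7] rect [ 735.4 -104.2] [17.1 29.5] 59.7
orange scene [271.  183.5] 116 [ 592.6 -137.4] rect [ 590.7 -133.9] [25.7 64.2] 5.3
```

View pics/c4.png

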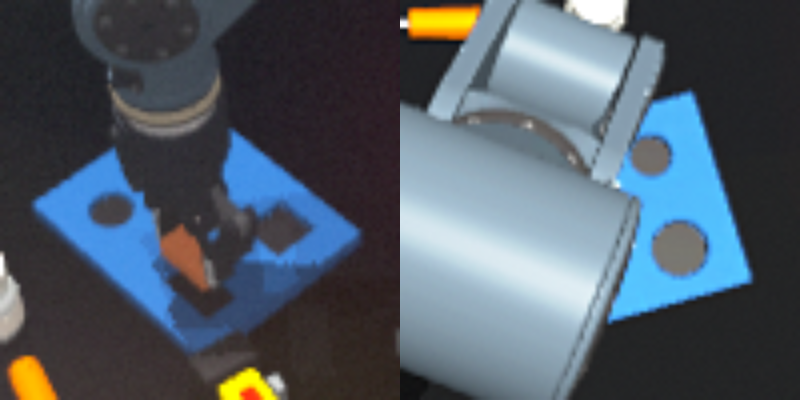

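Emit:
{"api": "drive_tool", "payload": {"deltas": [[[0,0,20,0],[0,0,27,0],[0,0,27,0],[0,0,27,0],[0,0,27,0]]]}}

```text
t: 7.9
tcp_pos: [0.5879, -0.1371, 0.0292]
tool_rot: [0.992, 0.124, 0.001, 0.0]
force: [-0.1, -0.1, -1.7]
finger_gap: 0.575
gripper_force: 42.9
```

```bash
python3 plan.py 587,-137.2,19,14.2; python3 - <<'E'
from h import *
S=vision.snapshot("scene")
cv2.imwrite("pics/c5.png",cv2.resize(S[150:210,245:325],(800,600),interpolation=cv2.INTER_CUBIC)[:,:,::-1])
E
```

```text
now [ 587.9 -137.1   29.2] 14.27 tilt [ 0.0016 -0.0007] t 7.9
-> [ 587. -137.   19.] [-0.9, -0.2, 10.2] turn 0.001 rows>= 1
```

View pics/c5.png

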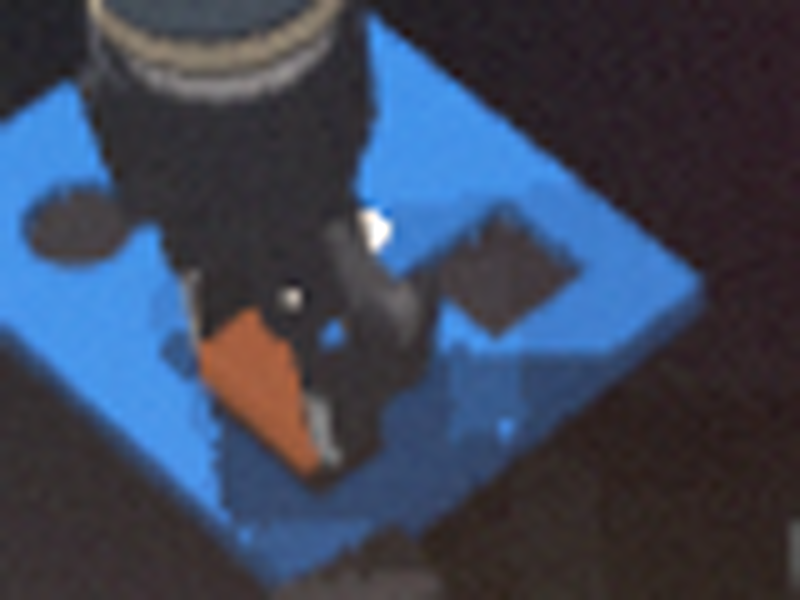

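Oblong is 15 mm over its cavity, aligned. Lowering gradually.

Emit:
{"api": "drive_tool", "payload": {"deltas": [[[-0.9,-0.2,7,0],[-0.9,-0.2,9,0],[-0.9,-0.2,11,0],[-0.9,-0.2,13,0],[-0.9,-0.2,13,0]]]}}

```text
t: 8.37
tcp_pos: [0.5859, -0.1369, 0.0145]
tool_rot: [0.992, 0.124, -0.0, -0.0]
force: [-0.5, -0.4, -1.6]
finger_gap: 0.572
gripper_force: 42.9
```

Emit:
{"api": "drive_tool", "payload": {"deltas": [[[0,0,1,0],[0,0,1.5,0],[0,0,2,0],[0,0,2,0]]]}}

```text
t: 8.7
tcp_pos: [0.5859, -0.1369, 0.0134]
tool_rot: [0.992, 0.124, -0.0, -0.0]
force: [-2.3, -0.8, 2.2]
finger_gap: 0.57
gripper_force: 44.9
```

Emit:
{"api": "drive_tool", "payload": {"deltas": [[[0,0,0,0],[0,0,0,0],[0,0,0,0],[0,0,-4,0]]], "jaw": 75}}

```text
t: 9.03
tcp_pos: [0.5863, -0.137, 0.0167]
tool_rot: [0.992, 0.124, -0.0, -0.0]
force: [0.2, 0.5, -0.3]
finger_gap: 0.876
gripper_force: 0.0
```

Emit:
{"api": "drive_tool", "payload": {"deltas": [[[0,0,-25,0],[0,0,-60,0],[0,0,-95,0],[0,0,-110,0],[0,0,-110,0]]]}}

```text
t: 9.45
tcp_pos: [0.5895, -0.1382, 0.1321]
tool_rot: [0.992, 0.124, 0.004, 0.003]
force: [0.6, -1.1, -0.2]
finger_gap: 0.877
gripper_force: 0.0
```

```bash
python3 plan.py 550,0,130,16 546.5,207.5,60,16.4 546.5,207.5,4
```

```text
now [ 589.5 -138.2  132.1] 14.27 tilt [ 0.0094 -0.004 ] t 9.45
-> [550.   0. 130.] [-4.2, -143.7, 2.1] turn -0.03 rows>= 4
-> [548. 104.  95.] [26.9, -100.2, 35.0] turn -0.003 rows>= 3
-> [546. 208.  60.] [27.3, -100.1, 35.0] turn -0.003 rows>= 3
-> [546. 208.   4.] [0.0, 0.0, 56.0] turn -0.0 rows>= 2
```

Emit:
{"api": "drive_tool", "payload": {"deltas": [[[-1,-36,2,-0.01],[-2,-75,2,-0.02],[-3,-112,2,-0.03],[-4.2,-143.7,2,-0.03],[-4.2,-143.7,2,-0.03]]]}}

```text
t: 9.87
tcp_pos: [0.5424, 0.0067, 0.124]
tool_rot: [0.99, 0.141, -0.003, -0.002]
force: [-0.9, -0.8, -0.4]
finger_gap: 0.872
gripper_force: 0.0
```

Emit:
{"api": "drive_tool", "payload": {"deltas": [[[13,-50,17,0],[22,-83,28,0],[32,-120,42,0],[43,-160,57,0],[54.2,-200.3,70,-0.006]]]}}

```text
t: 10.28
tcp_pos: [0.5436, 0.1996, 0.0569]
tool_rot: [0.99, 0.142, -0.0, 0.0]
force: [-0.1, -0.5, 0.5]
finger_gap: 0.874
gripper_force: 0.0
```

Emit:
{"api": "drive_tool", "payload": {"deltas": [[[0,0,0,0],[0,0,0,0],[0,0,0,0]]]}}

```text
t: 10.53
tcp_pos: [0.5438, 0.1982, 0.0578]
tool_rot: [0.99, 0.142, -0.0, 0.0]
force: [0.4, 0.2, 0.6]
finger_gap: 0.878
gripper_force: 0.0
```

```bash
python3 - <<'E'
from h import *
RNG["orange"]=((4,60,60),(28,255,255))
S=vision.snapshot("scene");T=vision.snapshot("top")
for o in blobs("top",T,"orange",.019,(320,140,420,215))+blobs("scene",S,"orange",.019,(250,160,325,215))+blobs("top",T,"white",.009,(225,165,280,205))+blobs("scene",S,"white",.009,(320,260,360,300))+blobs("top",T,"red",.009,(180,150,260,260)): print(*o)
c=np.zeros((400,800,3),np.uint8);c[:400,:400]=cv2.resize(S[135:215,235:315],(400,400));c[:400,400:]=cv2.resize(T[135:215,330:410],(400,400)); 
cv2.imwrite("pics/c6.png",c[:400,:,::-1])
E
python3 plan.py 546.5,207.5,4,16.4
```

```text
orange top [350.5 164.9] 61 [ 592.9 -134.8] rect [ 592.8 -133.6] [19.7 44.4] 17.1
orange scene [274.1 190.7] 143 [ 587.1 -136. ] rect [ 586.8 -136.2] [30.5 56.4] 11.5
white top [254.6 182.3] 36 [543.9 194.6] rect [545.1 193.1] [13.7 28.1] 89.9
white top [260.6 167.2] 38 [596.1 173.7] rect [593.3 174.1] [31. 21.] 88.3
white top [238.3 176.1] 305 [567.3 250.2] rect [553.7 256.9] [120.8  64.5] 11.1
white scene [346.1 276. ] 217 [544.4 209.6] rect [541.6 208.7] [48.7 38.4] 15.6
now [544.4 197.1  58.5] 16.21 tilt [ 0.0004 -0.0002] t 10.63
-> [546. 208.   4.] [4.9, -9.4, 54.5] turn -0.003 rows>= 2
```

View pics/c6.png

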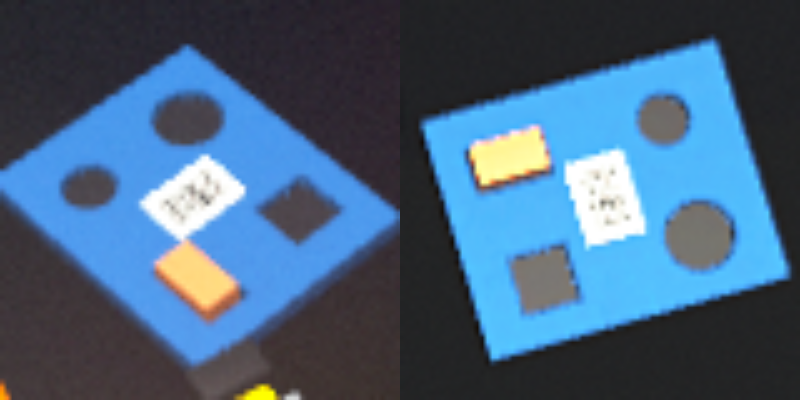

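Oblong is seated in its cavity (scene crop about 198,282). Now the square.

Emit:
{"api": "drive_tool", "payload": {"deltas": [[[4.9,-9.4,15,0],[4.9,-9.4,35,0],[4.9,-9.4,50,0],[4.9,-9.4,54.5,0],[4.9,-9.4,54.5,0]]]}}

```text
t: 11.05
tcp_pos: [0.5456, 0.2073, 0.0031]
tool_rot: [0.99, 0.141, -0.001, 0.0]
force: [-0.7, -0.4, 0.0]
finger_gap: 0.879
gripper_force: 0.0
```

Emit:
{"api": "drive_tool", "payload": {"deltas": [[[0,0,0,0],[0,0,0,0],[0,0,0,0],[0,0,0,0],[0,0,0,0]]], "jaw": 25, "force": 35}}

```text
t: 11.47
tcp_pos: [0.5469, 0.2089, 0.0052]
tool_rot: [0.99, 0.142, 0.001, 0.0]
force: [-0.2, -1.3, 5.6]
finger_gap: 0.406
gripper_force: 36.8
```

```bash
python3 plan.py 546,200,120,16 520,0,130,14.2 505.3,-158,80,14.2 505.3,-158,30; python3 -c "
from station import manip;s=manip.sense();print(s['force'],s['ft_torque'],s['finger_gap'],s['gripper_force'])"
```

```text
now [546.9 208.9   5.2] 16.33 tilt [0.0025 0.0001] t 11.47
-> [546. 200. 120.] [-3.4, 8.3, -114.8] turn 0.006 rows>= 3
-> [520.   0. 130.] [-80.1, 185.1, -10.0] turn 0.031 rows>= 5
-> [ 505. -158.   80.] [-53.0, 149.6, 50.0] turn -0.0 rows>= 4
-> [ 505. -158.   30.] [0.0, 0.0, 50.0] turn -0.0 rows>= 2
[-0.15760553 -1.27539204  5.60820164] [-0.19747702  0.02878657 -0.05718644] 0.4055628885222023 36.75608217716217
```

Emit:
{"api": "drive_tool", "payload": {"deltas": [[[0,0,-20,0],[0,0,-55,0],[-3.4,8.3,-90,0],[-3.4,8.3,-114.8,0.006]]]}}

```text
t: 11.8
tcp_pos: [0.5452, 0.1994, 0.1209]
tool_rot: [0.99, 0.139, 0.001, 0.0]
force: [0.8, -0.0, -0.6]
finger_gap: 0.412
gripper_force: 36.0
```

Emit:
{"api": "drive_tool", "payload": {"deltas": [[[-15,34,-5,0],[-32,74,-10,0.03],[-48,111,-10,0.031],[-64,148,-10,0.031],[-80.1,185.1,-10,0.031]]]}}

```text
t: 12.22
tcp_pos: [0.5183, -0.0014, 0.129]
tool_rot: [0.992, 0.124, 0.0, 0.0]
force: [0.6, 0.5, -1.8]
finger_gap: 0.409
gripper_force: 36.0
```

Emit:
{"api": "drive_tool", "payload": {"deltas": [[[-13,37,10,0],[-26,74,25,0],[-39,110,40,0],[-53,149.6,50,0],[-53,149.6,60,0]]]}}

```text
t: 12.63
tcp_pos: [0.5056, -0.1655, 0.0684]
tool_rot: [0.993, 0.121, 0.002, 0.002]
force: [1.2, 0.3, 0.6]
finger_gap: 0.412
gripper_force: 36.0
```

Emit:
{"api": "drive_tool", "payload": {"deltas": [[[0,0,20,0],[0,0,35,0],[0,0,35,0],[0,0,35,0]]]}}

```text
t: 12.97
tcp_pos: [0.5037, -0.1575, 0.0331]
tool_rot: [0.992, 0.124, -0.001, -0.001]
force: [0.5, -0.0, -1.6]
finger_gap: 0.412
gripper_force: 36.0
```

```bash
python3 plan.py 505.3,-158,22,14.2 ; python3 -c "
from station import manip;s=manip.sense();print(s['force'],s['ft_torque'],s['finger_gap'],s['gripper_force'])"
```

```text
now [ 503.7 -157.5   33.1] 14.2 tilt [-0.0018  0.0011] t 12.97
-> [ 505. -158.   22.] [1.5, 0.9, 11.1] turn 0.0 rows>= 1
[ 0.52968908 -0.01840637 -1.58007383] [ 0.04138473 -0.03616814  0.03801473] 0.4116674339042793 35.97343683242798
```

Emit:
{"api": "drive_tool", "payload": {"deltas": [[[1,0.6,6,0],[1,0.6,9,0],[1,0.6,9,0],[1,0.6,9,0]]]}}

```text
t: 13.3
tcp_pos: [0.5057, -0.1582, 0.0251]
tool_rot: [0.992, 0.124, 0.0, 0.0]
force: [-0.4, -0.2, -0.4]
finger_gap: 0.412
gripper_force: 36.0
```

```bash
python3 plan.py 505.3,-158,15.2,14.2; python3 - <<'E'
from h import *
S=vision.snapshot("scene");print(manip.sense()["tcp_pos"])
cv2.imwrite("pics/c7.png",cv2.resize(S[145:205,245:325],(800,600),interpolation=cv2.INTER_CUBIC)[:,:,::-1])
E
python3 plan.py 505.3,-158,15.2,14.2
```

```text
now [ 505.7 -158.2   25.1] 14.23 tilt [ 0.0006 -0.0003] t 13.3
-> [ 505. -158.   15.] [-0.3, -0.3, 9.9] turn 0.0 rows>= 1
[ 0.50567592 -0.15824046  0.02508788]
now [ 505.7 -158.2   25.1] 14.23 tilt [ 0.0007 -0.0004] t 13.35
-> [ 505. -158.   15.] [-0.3, -0.3, 9.9] turn 0.0 rows>= 1
```

View pics/c7.png

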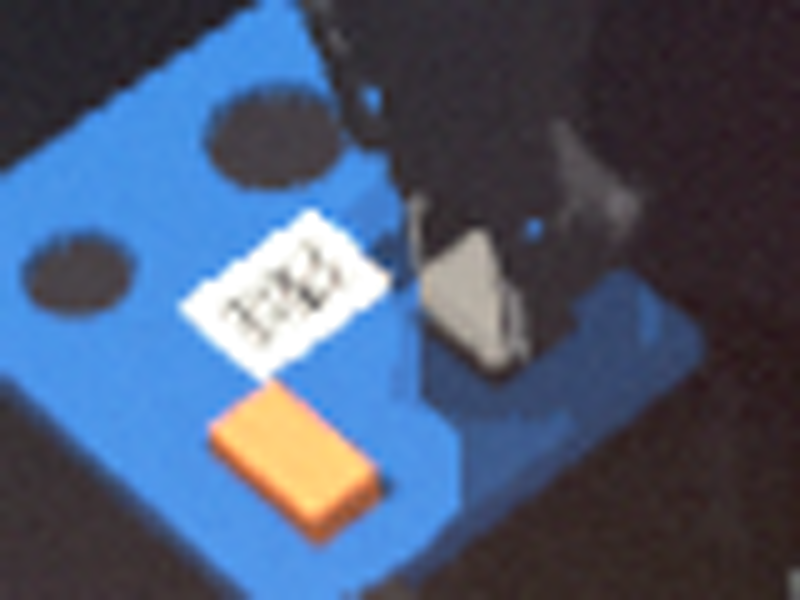

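The square hangs level just above its cavity (crop 460,300). Lowering.

Emit:
{"api": "drive_tool", "payload": {"deltas": [[[0,0,3,0],[0,0,5,0],[0,0,7,0],[0,0,9,0],[0,0,9,0]]]}}

```text
t: 13.77
tcp_pos: [0.5053, -0.1583, 0.0154]
tool_rot: [0.992, 0.124, -0.0, -0.0]
force: [0.1, -0.1, -0.2]
finger_gap: 0.411
gripper_force: 36.0
```

Emit:
{"api": "drive_tool", "payload": {"deltas": [[[0,0,1,0],[0,0,1.5,0],[0,0,2,0],[0,0,2,0]]]}}

```text
t: 14.1
tcp_pos: [0.5054, -0.1584, 0.0152]
tool_rot: [0.992, 0.124, 0.0, 0.0]
force: [-2.9, 0.4, 11.3]
finger_gap: 0.408
gripper_force: 43.3
```

Emit:
{"api": "drive_tool", "payload": {"deltas": [[[0,0,-2,0],[0,0,-2,0],[0,0,-2,0],[0,0,-6,0]]], "jaw": 75}}

```text
t: 14.43
tcp_pos: [0.5049, -0.1582, 0.0191]
tool_rot: [0.992, 0.124, -0.001, -0.0]
force: [0.7, 0.1, 0.3]
finger_gap: 0.876
gripper_force: 0.0
```

Emit:
{"api": "drive_tool", "payload": {"deltas": [[[0,0,-25,0],[0,0,-60,0],[0,0,-95,0],[0,0,-110,0],[0,0,-110,0]]]}}

```text
t: 14.85
tcp_pos: [0.5078, -0.1596, 0.1335]
tool_rot: [0.992, 0.124, 0.003, 0.002]
force: [0.2, -0.5, -0.0]
finger_gap: 0.874
gripper_force: 0.0
```

```bash
python3 plan.py 540,40,130,20 577.3,340.2,60,30 577.3,340.2,4; python3 - <<'E'
from h import *
S=vision.snapshot("scene");T=vision.snapshot("top")
for o in blobs("top",T,"red",.009,(180,150,260,260))+blobs("scene",S,"red",.009,(330,290,400,350)): print(*o)
c=np.zeros((400,800,3),np.uint8);c[:400,:400]=cv2.resize(S[135:215,235:315],(400,400));c[:400,400:]=cv2.resize(T[135:215,330:410],(400,400)); 
cv2.imwrite("pics/c8.png",c[:400,:,::-1])
E
```

```text
now [ 507.8 -159.6  133.5] 14.21 tilt [ 0.0073 -0.004 ] t 14.85
-> [540.  40. 130.] [80.2, -185.6, 3.5] turn -0.101 rows>= 5
-> [559. 190.  95.] [68.9, -134.7, 35.0] turn -0.087 rows>= 4
-> [577. 340.  60.] [80.3, -128.2, 35.0] turn -0.087 rows>= 4
-> [577. 340.   4.] [0.0, 0.0, 56.0] turn -0.0 rows>= 2
red top [212.2 173.7] 88 [578.3 340. ] rect [578.1 340. ] [35.2 31.3] 44.2
red scene [364.2 325.1] 170 [575.9 340.7] rect [575.6 341.6] [36.7 32.1] 56.0
```

Emit:
{"api": "drive_tool", "payload": {"deltas": [[[16,-37,2,-0.05],[32,-74,3.5,-0.1],[48,-111,3.5,-0.101],[64,-148,3.5,-0.101],[80.2,-185.6,3.5,-0.101]]]}}

```text
t: 15.37
tcp_pos: [0.5362, 0.0429, 0.1241]
tool_rot: [0.985, 0.173, -0.002, -0.001]
force: [0.1, 0.3, 0.0]
finger_gap: 0.878
gripper_force: 0.0
```

Emit:
{"api": "drive_tool", "payload": {"deltas": [[[17,-33,9,-0.03],[34,-67,18,-0.06],[51,-100,27,-0.087],[68.9,-134.7,35,-0.087]]]}}

```text
t: 15.7
tcp_pos: [0.5545, 0.1928, 0.0884]
tool_rot: [0.976, 0.217, -0.002, -0.0]
force: [-0.2, -0.3, -0.3]
finger_gap: 0.876
gripper_force: 0.0
```

Emit:
{"api": "drive_tool", "payload": {"deltas": [[[20,-32,9,-0.03],[40,-64,18,-0.06],[60,-96,27,-0.087],[80.3,-128.2,35,-0.087],[80.3,-128.2,35,-0.087]]]}}

```text
t: 16.12
tcp_pos: [0.5733, 0.3477, 0.0521]
tool_rot: [0.965, 0.261, -0.001, -0.001]
force: [1.4, 0.5, -0.3]
finger_gap: 0.876
gripper_force: 0.0
```

Emit:
{"api": "drive_tool", "payload": {"deltas": [[[0,0,5,0],[0,0,5,0],[0,0,5,0]]]}}

```text
t: 16.37
tcp_pos: [0.5738, 0.3397, 0.0496]
tool_rot: [0.966, 0.258, -0.002, 0.0]
force: [-0.3, -1.0, -0.5]
finger_gap: 0.879
gripper_force: 0.0
```

```bash
python3 plan.py 577.3,340.2,4,30; python3 - <<'E'
from h import *
S=vision.snapshot("scene")
for o in blobs("scene",S,"red",.009,(330,290,400,350)): print(*o)
E
```

```text
now [573.8 339.7  49.6] 29.88 tilt [-0.0036 -0.0017] t 16.37
-> [577. 340.   4.] [3.3, 1.3, 45.6] turn -0.002 rows>= 2
red scene [364.2 325.3] 163 [576.2 341. ] rect [576. 341.] [36.1 31.7] 12.6
```

View pics/c8.png

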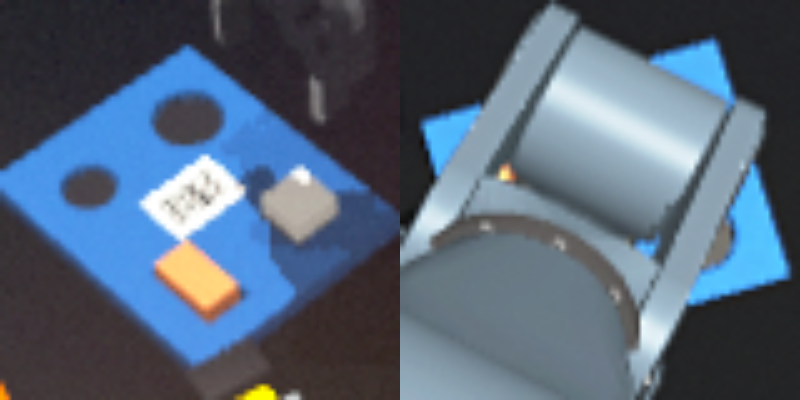

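Square and oblong both sit in their cavities. Picking up the red disc.

Emit:
{"api": "drive_tool", "payload": {"deltas": [[[1.5,0.5,15,0],[2.3,1,30,0],[2.3,1,40,0],[2.3,1,45.5,0],[2.3,1,45.5,0]]]}}

```text
t: 16.83
tcp_pos: [0.576, 0.3407, 0.0031]
tool_rot: [0.966, 0.258, -0.002, 0.0]
force: [-0.6, 0.4, 0.2]
finger_gap: 0.877
gripper_force: 0.0
```

Emit:
{"api": "drive_tool", "payload": {"deltas": [[[0,0,0,0],[0,0,0,0],[0,0,0,0],[0,0,0,0],[0,0,0,0]]], "jaw": 22, "force": 35}}

```text
t: 17.25
tcp_pos: [0.5781, 0.3421, 0.0066]
tool_rot: [0.966, 0.258, 0.001, -0.0]
force: [0.5, 0.6, 2.3]
finger_gap: 0.351
gripper_force: 34.7
```

```bash
python3 plan.py 575,330,120,28 560,40,130,20 613.7,-244,130,14.2 613.7,-244,40; python3 -c "
from station import manip;s=manip.sense();print(s['force'],s['ft_torque'],s['finger_gap'],s['gripper_force'])"
```

```text
now [578.1 342.1   6.6] 29.96 tilt [0.0017 0.0007] t 17.25
-> [575. 330. 120.] [-8.7, 9.0, -113.4] turn 0.034 rows>= 3
-> [568. 185. 125.] [-74.7, 124.5, -5.0] turn 0.07 rows>= 4
-> [560.  40. 130.] [-65.8, 129.4, -5.0] turn 0.07 rows>= 4
-> [ 587. -102.  130.] [-23.3, 142.6, -0.0] turn 0.051 rows>= 4
-> [ 614. -244.  130.] [-16.1, 143.6, -0.0] turn 0.051 rows>= 4
-> [ 614. -244.   40.] [0.0, 0.0, 90.0] turn -0.0 rows>= 3
[0.51427855 0.55452283 2.32229947] [-0.03133197  0.0519362  -0.06553307] 0.35136095779666293 34.73125398159027
```

Emit:
{"api": "drive_tool", "payload": {"deltas": [[[0,0,-20,0],[0,0,-55,0],[-8.7,9,-90,0.034],[-8.7,9,-113.4,0.034]]]}}

```text
t: 17.58
tcp_pos: [0.5747, 0.3286, 0.1218]
tool_rot: [0.97, 0.241, 0.001, 0.0]
force: [1.4, 0.2, -0.7]
finger_gap: 0.35
gripper_force: 34.8
```

Emit:
{"api": "drive_tool", "payload": {"deltas": [[[-18,31,-5,0.03],[-37,62,-5,0.07],[-56,93,-5,0.07],[-74.7,124.5,-5,0.07]]]}}

```text
t: 17.92
tcp_pos: [0.5664, 0.1836, 0.1247]
tool_rot: [0.978, 0.209, 0.0, 0.0]
force: [0.2, 0.0, -0.6]
finger_gap: 0.356
gripper_force: 34.9
```

Emit:
{"api": "drive_tool", "payload": {"deltas": [[[-16,32,-5,0.03],[-33,64,-5,0.07],[-49,97,-5,0.07],[-65.8,129.4,-5,0.07]]]}}

```text
t: 18.25
tcp_pos: [0.5592, 0.0381, 0.1295]
tool_rot: [0.985, 0.174, 0.0, 0.0]
force: [0.1, 0.5, -1.0]
finger_gap: 0.356
gripper_force: 34.9
```

Emit:
{"api": "drive_tool", "payload": {"deltas": [[[-6,35,0,0.02],[-12,71,0,0.051],[-18,107,0,0.051],[-23.3,142.6,0,0.051]]]}}

```text
t: 18.58
tcp_pos: [0.5861, -0.1041, 0.1293]
tool_rot: [0.989, 0.148, 0.0, -0.0]
force: [-0.0, 0.3, -1.9]
finger_gap: 0.354
gripper_force: 34.9
```

Emit:
{"api": "drive_tool", "payload": {"deltas": [[[-4,36,0,0.02],[-8,72,0,0.051],[-12,108,0,0.051],[-16.1,143.6,0,0.051],[-16.1,143.6,20,0.051]]]}}

```text
t: 19.0
tcp_pos: [0.618, -0.2545, 0.1135]
tool_rot: [0.993, 0.121, 0.006, 0.006]
force: [1.5, -1.2, -0.2]
finger_gap: 0.352
gripper_force: 34.9
```

Emit:
{"api": "drive_tool", "payload": {"deltas": [[[0,0,30,0],[0,0,60,0],[0,0,70,0],[0,0,70,0],[0,0,70,0]]]}}

```text
t: 19.42
tcp_pos: [0.6131, -0.2441, 0.0391]
tool_rot: [0.992, 0.123, -0.0, -0.0]
force: [0.1, 1.4, 0.4]
finger_gap: 0.354
gripper_force: 34.9
```

```bash
python3 plan.py 615.4,-243.6,27,14.2; python3 - <<'E'
from h import *
S=vision.snapshot("scene");T=vision.snapshot("top")
s=manip.sense();z=s["tcp_pos"][2]-.0066+.009
for o in blobs("scene",S,"red",z,(235,130,285,190),6)+blobs("top",T,"red",z,(330,130,410,190),6): print(*o)
E
```

```text
now [ 613.1 -244.1   39.1] 14.16 tilt [-0.0005  0.0003] t 19.42
-> [ 615. -244.   27.] [2.4, 0.1, 12.1] turn -0.001 rows>= 1
red scene [248.9 167.2] 19 [ 620.9 -242.5] rect [ 620.8 -242.7] [33.6  6.9] 76.3
```

Emit:
{"api": "drive_tool", "payload": {"deltas": [[[1.2,0.1,6,0],[2,0.1,12,0],[2,0.1,14,0],[2,0.1,14,0]]]}}

```text
t: 19.85
tcp_pos: [0.6147, -0.2436, 0.0247]
tool_rot: [0.992, 0.123, -0.0, -0.0]
force: [0.8, 0.4, -0.8]
finger_gap: 0.348
gripper_force: 34.9
```

Emit:
{"api": "drive_tool", "payload": {"deltas": [[[0,0,2,0],[0,0,4,0],[0,0,6,0],[0,0,8,0],[0,0,8,0]]]}}

```text
t: 20.27
tcp_pos: [0.6149, -0.244, 0.0168]
tool_rot: [0.992, 0.123, -0.0, -0.0]
force: [-0.4, -0.0, -1.9]
finger_gap: 0.352
gripper_force: 35.0
```

Emit:
{"api": "drive_tool", "payload": {"deltas": [[[0,0,0,0],[0,0,0,0],[0,0,0,0],[0,0,-4,0]]], "jaw": 70}}

```text
t: 20.6
tcp_pos: [0.6146, -0.2437, 0.0206]
tool_rot: [0.992, 0.123, -0.001, -0.0]
force: [-0.2, -0.3, -1.4]
finger_gap: 0.816
gripper_force: 0.0
```

Emit:
{"api": "drive_tool", "payload": {"deltas": [[[0,0,-25,0],[0,0,-60,0],[0,0,-95,0],[0,0,-130,0],[0,0,-160,0]]]}}

```text
t: 21.02
tcp_pos: [0.6154, -0.2442, 0.1841]
tool_rot: [0.992, 0.123, 0.001, 0.001]
force: [1.0, -0.6, 0.4]
finger_gap: 0.821
gripper_force: 0.0
```

```bash
python3 plan.py 500,-50,190,14 480,150,190,14
```

```text
now [ 615.4 -244.2  184.1] 14.14 tilt [ 0.002  -0.0012] t 21.02
-> [ 558. -147.  187.] [-32.2, -108.2, -3.0] turn 0.001 rows>= 3
-> [500. -50. 190.] [-32.3, -108.2, -3.0] turn 0.001 rows>= 3
-> [480. 150. 190.] [29.0, -198.9, -0.0] turn -0.0 rows>= 5
```

Emit:
{"api": "drive_tool", "payload": {"deltas": [[[-8,-27,-1,0],[-18,-62,-2,0],[-28,-95,-3,0],[-38,-127,-4,0],[-48,-160,-5,0]]]}}

```text
t: 21.43
tcp_pos: [0.5284, -0.0995, 0.1868]
tool_rot: [0.992, 0.123, 0.0, 0.0]
force: [0.9, 0.9, -0.7]
finger_gap: 0.82
gripper_force: 0.0
```

Emit:
{"api": "drive_tool", "payload": {"deltas": [[[-8,-36,0,0],[-8,-76,0,0],[-8,-116,0,0],[-4,-155,0,0],[0,-193,0,0]]]}}

```text
t: 21.85
tcp_pos: [0.4813, 0.0883, 0.1867]
tool_rot: [0.992, 0.123, 0.0, 0.0]
force: [0.5, -0.6, 0.3]
finger_gap: 0.824
gripper_force: 0.0
```

Emit:
{"api": "drive_tool", "payload": {"deltas": [[[10,-30,0,0],[15,-60,0,0],[15,-90,0,0],[15,-100,0,0],[15,-100,0,0]]]}}

```text
t: 22.27
tcp_pos: [0.4714, 0.1893, 0.1864]
tool_rot: [0.992, 0.125, 0.0, -0.0]
force: [0.6, -0.3, -1.1]
finger_gap: 0.817
gripper_force: 0.0
```

```bash
python3 - <<'E'
from h import *
print(manip.sense()["tcp_pos"])
S=vision.snapshot("scene");T=vision.snapshot("top")
cv2.imwrite("pics/S9.png",S[:,:,::-1]);cv2.imwrite("pics/T9.png",T[:,:,::-1])
c=np.zeros((600,800,3),np.uint8);c[:400,:400]=cv2.resize(S[135:215,235:315],(400,400),interpolation=2);c[:400,400:]=cv2.resize(T[135:215,330:410],(400,400),interpolation=2)
c[400:,:400]=cv2.resize(S[205:265,250:370],(400,200));c[400:,400:]=cv2.resize(T[140:185,265:355],(400,200))
cv2.imwrite("pics/c9.png",c[:,:,::-1])
for n,im,b in(("top",T,(270,145,340,180)),("scene",S,(270,205,325,260))):
    for o in blobs(n,im,"yellow",.045,b): print(*o)
for o in blobs("scene",S,"red",.019,(235,130,285,190))+blobs("top",T,"red",.019,(330,130,410,190)): print(*o)
E
```

```text
[0.47139787 0.18925701 0.18643873]
yellow top [299.  160.4] 418 [607.5  38.8] rect [606.9  40. ] [ 37.7 132.3] 3.4
yellow scene [295.7 232.1] 569 [605.1  41.5] rect [605.4  39.8] [ 38.2 142.5] 4.0
red scene [251.8 170.6] 59 [ 613.4 -244.9] rect [ 613.4 -243.7] [33.6 25.9] 66.0
red top [382.8 158. ] 65 [ 613.7 -245.7] rect [ 613.7 -246.4] [27.3 28.1] 87.3
```

View pics/c9.png

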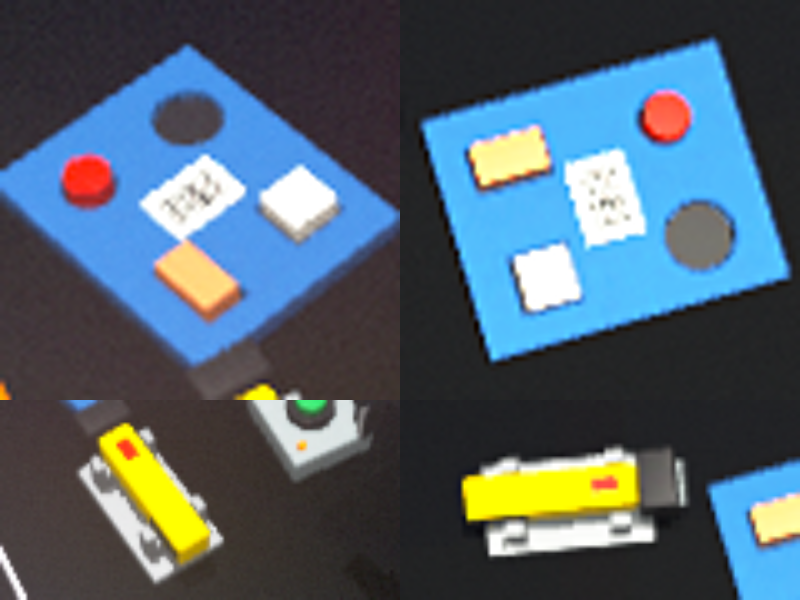

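```bash
python3 plan.py 540,110,190,60 606.5,29.5,120,93.5 606.5,29.5,33
```

```text
now [472.4 186.9 186.3] 14.2 tilt [ 0.0006 -0.0006] t 22.37
-> [506. 148. 188.] [23.3, 45.6, -1.8] turn -0.4 rows>= 4
-> [540. 110. 190.] [3.7, 51.0, -1.8] turn -0.4 rows>= 4
-> [606.  30. 120.] [-36.5, 97.8, 70.0] turn -0.585 rows>= 5
-> [606.  30.  33.] [0.0, 0.0, 87.0] turn -0.0 rows>= 3
```

Emit:
{"api": "drive_tool", "payload": {"deltas": [[[6,11,0,-0.1],[12,22,0,-0.2],[18,34,0,-0.3],[23.3,45.6,-2,-0.4]]], "jaw": 75}}

```text
t: 22.7
tcp_pos: [0.5068, 0.1463, 0.1879]
tool_rot: [0.948, 0.319, -0.0, 0.0]
force: [0.3, -0.1, 0.1]
finger_gap: 0.882
gripper_force: 0.0
```

Emit:
{"api": "drive_tool", "payload": {"deltas": [[[1,12,0,-0.1],[2,25,0,-0.2],[3,38,0,-0.3],[3.7,51,-2,-0.4]]]}}

```text
t: 23.03
tcp_pos: [0.5403, 0.1075, 0.1898]
tool_rot: [0.866, 0.501, -0.0, 0.0]
force: [-1.2, 0.8, 0.2]
finger_gap: 0.879
gripper_force: 0.0
```

Emit:
{"api": "drive_tool", "payload": {"deltas": [[[-7,20,14,-0.12],[-14,40,28,-0.24],[-22,60,42,-0.36],[-30,80,56,-0.48],[-36.5,97.8,70,-0.585]]]}}

```text
t: 23.45
tcp_pos: [0.6071, 0.026, 0.1195]
tool_rot: [0.684, 0.729, -0.0, 0.001]
force: [1.1, 0.6, -0.4]
finger_gap: 0.874
gripper_force: 0.0
```

Emit:
{"api": "drive_tool", "payload": {"deltas": [[[0,0,15,0],[0,0,25,0],[0,0,25,0],[0,0,25,0]]]}}

```text
t: 23.78
tcp_pos: [0.6052, 0.029, 0.0946]
tool_rot: [0.686, 0.728, -0.001, -0.001]
force: [-0.2, 0.1, -0.1]
finger_gap: 0.876
gripper_force: 0.0
```

```bash
python3 plan.py 606.5,29.5,33,93.5
```

```text
now [605.2  29.   94.6] 93.41 tilt [-0.0022  0.0002] t 23.78
-> [606.  30.  33.] [0.5, 1.3, 61.6] turn -0.002 rows>= 2
```

Emit:
{"api": "drive_tool", "payload": {"deltas": [[[0.5,1.3,15,0],[0.5,1.3,35,0],[0.5,1.3,53,0],[0.5,1.3,61.5,0],[0.5,1.3,61.5,0]]]}}

```text
t: 24.2
tcp_pos: [0.6062, 0.0307, 0.0326]
tool_rot: [0.685, 0.728, -0.001, -0.001]
force: [-0.0, 0.2, -0.4]
finger_gap: 0.877
gripper_force: 0.0
```

Emit:
{"api": "drive_tool", "payload": {"deltas": [[[0,0,0,0],[0,0,0,0],[0,0,0,0],[0,0,0,0],[0,0,0,0]]], "jaw": 20, "force": 50}}

```text
t: 24.62
tcp_pos: [0.6082, 0.0303, 0.035]
tool_rot: [0.685, 0.728, 0.001, 0.001]
force: [-1.3, 0.2, 5.7]
finger_gap: 0.365
gripper_force: 51.5
```

```bash
python3 plan.py 606.5,29.5,110,93.5;python3 -c "
from station import manip;s=manip.sense();print(s['force'],s['ft_torque'],s['finger_gap'],s['gripper_force'])"
```

```text
now [608.2  30.3  35. ] 93.5 tilt [ 0.002  -0.0002] t 24.62
-> [606.  30. 110.] [-0.7, -1.7, -75.0] turn -0.0 rows>= 2
[-1.30592705  0.18308466  5.6756001 ] [ 0.04934004  0.24767235 -0.03704576] 0.3650295669224623 51.51177227497101
```

Emit:
{"api": "drive_tool", "payload": {"deltas": [[[0,0,-10,0],[0,0,-25,0],[0,0,-45,0],[0,0,-65,0],[0,0,-75,0]]]}}

```text
t: 25.03
tcp_pos: [0.6085, 0.0302, 0.111]
tool_rot: [0.685, 0.728, 0.001, 0.001]
force: [1.0, -0.6, -1.9]
finger_gap: 0.365
gripper_force: 50.6
```

Emit:
{"api": "drive_tool", "payload": {"deltas": [[[0,0,0,0],[0,0,0,0],[0,0,0,0]]]}}

```text
t: 25.28
tcp_pos: [0.6065, 0.0304, 0.1076]
tool_rot: [0.685, 0.728, -0.001, -0.001]
force: [-0.7, 0.1, -2.6]
finger_gap: 0.366
gripper_force: 50.6
```

```bash
python3 plan.py 551,-45.5,100,93.5 551,-45.5,81.7; python3 - <<'E'
from h import *
s=manip.sense();print(s['force'],s['ft_torque'],s['finger_gap'],s['gripper_force'])
S=vision.snapshot("scene");T=vision.snapshot("top");cv2.imwrite("pics/T10.png",T[:,:,::-1])
c=np.zeros((400,800,3),np.uint8);c[:400,:400]=cv2.resize(S[120:260,220:360],(400,400),interpolation=2);c[:400,400:]=cv2.resize(T[110:230,265:385],(400,400),interpolation=2)
cv2.imwrite("pics/c10.png",c[:,:,::-1])
E
```

```text
now [606.5  30.4 107.6] 93.49 tilt [-0.0022  0.0003] t 25.28
-> [551. -46. 100.] [-72.4, -60.0, 7.6] turn -0.0 rows>= 3
-> [551. -46.  82.] [0.0, 0.0, 18.3] turn -0.0 rows>= 1
[-0.73835962  0.06186686 -2.6097568 ] [-0.0091088   0.01514966 -0.03120209] 0.3659168994418441 50.60222804546356
```

View pics/c10.png

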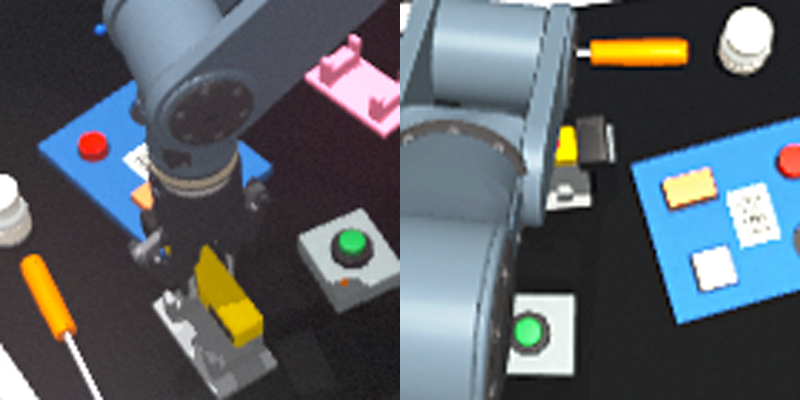

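Emit:
{"api": "drive_tool", "payload": {"deltas": [[[-20,-16,0,0],[-38,-32,3,0],[-56,-48,8,0],[-73,-60.8,15,0],[-73,-60.8,24,0]]]}}

```text
t: 25.8
tcp_pos: [0.5484, -0.0485, 0.0836]
tool_rot: [0.686, 0.727, -0.001, -0.001]
force: [-0.6, -0.4, -1.5]
finger_gap: 0.361
gripper_force: 50.5
```

Emit:
{"api": "drive_tool", "payload": {"deltas": [[[0,0,0,0],[0,0,0,0],[0,0,0,0],[0,0,0,0],[0,0,0,0]]]}}

```text
t: 26.22
tcp_pos: [0.5519, -0.0457, 0.0849]
tool_rot: [0.685, 0.729, 0.0, 0.0]
force: [-0.4, 0.1, -1.6]
finger_gap: 0.367
gripper_force: 50.4
```

```bash
python3 plan.py 550,-45.6,81.7,93.5; python3 - <<'E'
from h import *
print("front earlier",pt("top",(326.5,152),.1386)*1000)
S=vision.snapshot("scene");T=vision.snapshot("top")
c=np.zeros((400,800,3),np.uint8);c[:400,:400]=cv2.resize(S[120:220,230:330],(400,400),interpolation=2);c[:400,400:]=cv2.resize(T[120:220,310:410],(400,400),interpolation=2)
cv2.imwrite("pics/c11.png",c[:,:,::-1])
for o in (.11,.12,.13): 
  for dy in(-23,23):
    pass
f=np.radians(-86.5);d=np.array([np.cos(f),np.sin(f)]);n=np.array([-d[1],d[0]]);s=manip.sense();p=s["tcp_pos"][:2]
z=s["tcp_pos"][2]-.005
P=[[*(p+d*.085+n*k),z+.036] for k in(-.023,.023)]+[[*(p+d*.055+n*k),z+.036] for k in(-.023,.023)]
print("expected head top corners px",np.round(proj("top",P),1).tolist())
h=hsv(T)
E
```

```text
now [551.9 -45.7  84.9] 93.56 tilt [ 0.0011 -0.0002] t 26.22
-> [550. -46.  82.] [0.2, -1.9, 3.2] turn 0.001 rows>= 1
front earlier [609.16638715 -53.41774143]
expected head top corners px [[352.2, 176.5], [350.8, 162.2], [342.7, 177.3], [341.3, 163.0]]
```

View pics/c11.png

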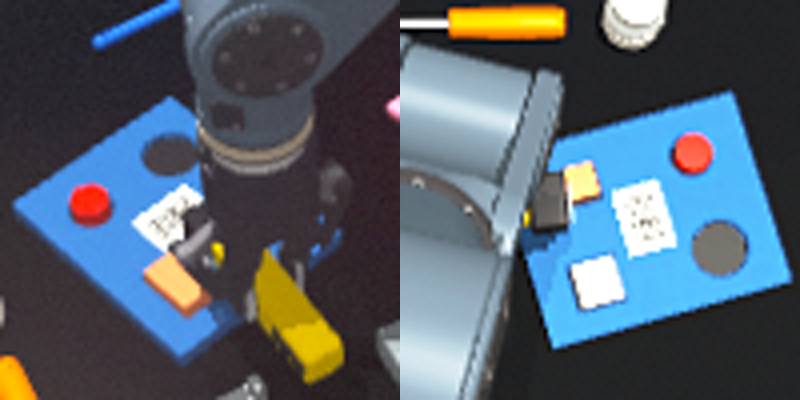

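The scanner head (top image cols 342–352, rows 163–177) is where expected, aimed at the label. Trim slightly and hold.

Emit:
{"api": "drive_tool", "payload": {"deltas": [[[0,-1.5,3,0],[0,-1.5,3,0],[0,-1.5,3,0],[0,-1.5,3,0],[0,-1.5,3,0]]]}}

```text
t: 26.73
tcp_pos: [0.5498, -0.0464, 0.0816]
tool_rot: [0.685, 0.728, 0.0, 0.0]
force: [0.0, 0.6, -2.3]
finger_gap: 0.364
gripper_force: 50.5
```

Emit:
{"api": "drive_tool", "payload": {"deltas": [[[0,0,0,0],[0,0,0,0],[0,0,0,0],[0,0,0,0],[0,0,0,0]]]}}

```text
t: 27.15
tcp_pos: [0.5497, -0.0464, 0.0816]
tool_rot: [0.685, 0.728, 0.0, 0.0]
force: [-0.8, -0.2, -2.6]
finger_gap: 0.365
gripper_force: 50.5
```

Emit:
{"api": "drive_tool", "payload": {"deltas": [[[0,0,0,0],[0,0,0,0],[0,0,0,0],[0,0,0,0],[0,0,0,0]]]}}

```text
t: 27.57
tcp_pos: [0.5497, -0.0464, 0.0816]
tool_rot: [0.685, 0.728, 0.0, 0.0]
force: [0.8, -0.4, -1.8]
finger_gap: 0.36
gripper_force: 50.5
```

Emit:
{"api": "drive_tool", "payload": {"deltas": [[[0,0,0,0],[0,0,0,0],[0,0,0,0],[0,0,0,0],[0,0,0,0]]]}}

```text
t: 27.98
tcp_pos: [0.5497, -0.0463, 0.0816]
tool_rot: [0.685, 0.728, -0.0, 0.0]
force: [-1.3, -0.2, -2.0]
finger_gap: 0.364
gripper_force: 50.5
```

Emit:
{"api": "drive_tool", "payload": {"deltas": [[[0,0,0,0],[0,0,0,0],[0,0,0,0],[0,0,0,0],[0,0,0,0]]]}}

```text
t: 28.4
tcp_pos: [0.5497, -0.0463, 0.0816]
tool_rot: [0.685, 0.728, 0.0, -0.0]
force: [-0.4, 0.7, -2.6]
finger_gap: 0.362
gripper_force: 50.5
```

Emit:
{"api": "drive_tool", "payload": {"deltas": [[[0,0,0,0],[0,0,0,0],[0,0,0,0],[0,0,0,0],[0,0,0,0]]]}}

```text
t: 28.82
tcp_pos: [0.5497, -0.0463, 0.0816]
tool_rot: [0.685, 0.728, -0.0, 0.0]
force: [-0.4, -0.3, -1.8]
finger_gap: 0.364
gripper_force: 50.5
```

Emit:
{"api": "drive_tool", "payload": {"deltas": [[[0,0,0,0],[0,0,0,0],[0,0,0,0],[0,0,0,0],[0,0,0,0]]]}}

```text
t: 29.23
tcp_pos: [0.5497, -0.0463, 0.0816]
tool_rot: [0.685, 0.728, -0.0, -0.0]
force: [-0.5, -1.2, -1.5]
finger_gap: 0.364
gripper_force: 50.5
```

Emit:
{"api": "drive_tool", "payload": {"deltas": [[[0,0,0,0],[0,0,0,0],[0,0,0,0],[0,0,0,0],[0,0,0,0]]]}}

```text
t: 29.65
tcp_pos: [0.5497, -0.0463, 0.0816]
tool_rot: [0.685, 0.728, 0.0, -0.0]
force: [0.3, 0.0, -2.4]
finger_gap: 0.364
gripper_force: 50.5
```

Emit:
{"api": "drive_tool", "payload": {"deltas": [[[0,0,0,0],[0,0,0,0],[0,0,0,0],[0,0,0,0],[0,0,0,0]]]}}

```text
t: 30.07
tcp_pos: [0.5497, -0.0463, 0.0816]
tool_rot: [0.685, 0.728, 0.0, 0.0]
force: [-0.7, 0.2, -2.4]
finger_gap: 0.368
gripper_force: 50.5
```

```bash
python3 plan.py 551,-45.5,110,93.5 608,30.3,110 608,30.3,55; python3 - <<'E'
from h import *
# cradle base: grey/white low-sat region; measure in top view
T=vision.snapshot("top")
for o in blobs("top",T,"white",.01,(265,145,335,180)): print(*o)
E
```

```text
now [549.7 -46.3  81.6] 93.5 tilt [ 0. -0.] t 30.07
-> [551. -46. 110.] [0.8, 1.3, -28.4] turn -0.0 rows>= 1
-> [608.  30. 110.] [72.2, 61.5, -0.0] turn -0.0 rows>= 3
-> [608.  30.  55.] [0.0, 0.0, 55.0] turn -0.0 rows>= 2
white top [304.9 164.4] 1840 [601.4  20.9] rect [610.6  39.4] [237.4 119.6] 88.3
```

Emit:
{"api": "drive_tool", "payload": {"deltas": [[[0,0,-12,0],[0.8,1.3,-28.4,0],[0.8,1.3,-28.4,0]]]}}

```text
t: 30.37
tcp_pos: [0.553, -0.0459, 0.1122]
tool_rot: [0.685, 0.728, 0.001, 0.002]
force: [0.3, -0.9, -2.2]
finger_gap: 0.362
gripper_force: 50.6
```

Emit:
{"api": "drive_tool", "payload": {"deltas": [[[18,15,0,0],[36,31,0,0],[54,46,0,0],[72,61,0,0],[72,61,0,0]]]}}

```text
t: 30.78
tcp_pos: [0.6103, 0.0332, 0.1097]
tool_rot: [0.684, 0.729, 0.002, 0.001]
force: [0.3, -0.4, -2.5]
finger_gap: 0.363
gripper_force: 50.6
```

Emit:
{"api": "drive_tool", "payload": {"deltas": [[[0,0,10,0],[0,0,25,0],[0,0,40,0],[0,0,45,0],[0,0,45,0]]]}}

```text
t: 31.2
tcp_pos: [0.605, 0.0296, 0.0625]
tool_rot: [0.686, 0.728, -0.002, -0.002]
force: [0.2, -0.2, -1.8]
finger_gap: 0.366
gripper_force: 50.5
```

Emit:
{"api": "drive_tool", "payload": {"deltas": [[[0,0,0,0],[0,0,0,0],[0,0,0,0]]]}}

```text
t: 31.45
tcp_pos: [0.608, 0.0298, 0.0658]
tool_rot: [0.685, 0.728, 0.0, 0.001]
force: [0.8, 0.0, -2.5]
finger_gap: 0.362
gripper_force: 50.5
```

```bash
python3 plan.py 607.8,30.3,36,93.5
```

```text
now [608.   29.8  65.8] 93.47 tilt [ 0.0016 -0.0003] t 31.45
-> [608.  30.  36.] [0.6, -0.2, 29.8] turn -0.0 rows>= 1
```

Emit:
{"api": "drive_tool", "payload": {"deltas": [[[0,0,8,0],[0,0,16,0],[0,0,23,0],[0,0,27,0],[0,0,29,0]]]}}

```text
t: 31.87
tcp_pos: [0.6065, 0.0303, 0.035]
tool_rot: [0.685, 0.728, -0.001, -0.001]
force: [-4.6, 0.2, 11.3]
finger_gap: 0.366
gripper_force: 52.2
```

Emit:
{"api": "drive_tool", "payload": {"deltas": [[[0,0,0.5,0],[0,0,1,0],[0,0,1.5,0],[0,0,1.5,0]]]}}

```text
t: 32.2
tcp_pos: [0.607, 0.0302, 0.035]
tool_rot: [0.685, 0.728, -0.0, -0.0]
force: [-3.1, 0.5, 3.9]
finger_gap: 0.367
gripper_force: 51.3
```

Emit:
{"api": "drive_tool", "payload": {"deltas": [[[0,0,0,0],[0,0,0,0],[0,0,0,0],[0,0,-5,0],[0,0,-15,0]]], "jaw": 80}}

```text
t: 32.62
tcp_pos: [0.6067, 0.0302, 0.0488]
tool_rot: [0.685, 0.728, -0.001, -0.001]
force: [0.3, 0.1, -0.7]
finger_gap: 0.935
gripper_force: 0.0
```

Emit:
{"api": "drive_tool", "payload": {"deltas": [[[0,0,-25,0],[0,0,-60,0],[0,0,-90,0],[0,0,-90,0]]]}}

```text
t: 32.95
tcp_pos: [0.6122, 0.0297, 0.1467]
tool_rot: [0.685, 0.728, 0.004, 0.006]
force: [1.2, 0.3, 0.8]
finger_gap: 0.938
gripper_force: 0.0
```

```bash
python3 plan.py 520,110,140,93.5 443,28.5,120,93.5 ; python3 - <<'E'
from h import *
T=cv2.imread("pics/T9.png")[:,:,::-1];S=cv2.imread("pics/S9.png")[:,:,::-1]
for lo in((45,60,30),(50,120,50)):
  RNG["green"]=(lo,(90,255,255))
  for n,im,b in(("top",T,(285,190,322,228)),("scene",S,(320,190,370,235))):
    for o in blobs(n,im,"green",.038,b): print(*o)
for n,im,b in(("top",T,(285,190,322,228)),("scene",S,(320,185,370,235))):
    for o in blobs(n,im,"white",.03,b): print(*o)
E
```

```text
now [612.2  29.7 146.7] 93.51 tilt [ 0.0138 -0.0018] t 32.95
-> [520. 110. 140.] [85.8, -87.1, 6.7] turn 0.0 rows>= 3
-> [443.  28. 120.] [-76.6, -81.8, 20.0] turn -0.0 rows>= 3
green top [302.9 209. ] 66 [444.2  29.2] rect [444.3  29. ] [26.5 26.6] 88.4
green scene [342.7 204.5] 80 [439.   25.3] rect [439.4  25. ] [32.5 26.7] 57.8
green top [303. 209.] 60 [444.2  29.2] rect [444.3  29. ] [26.5 26.6] 88.8
green scene [342.8 204.4] 63 [438.6  25.4] rect [438.2  25.7] [25.5 23.7] 57.7
white top [303.5 209.7] 653 [442.8  28. ] rect [442.  28.] [89.9 80.2] 88.4
white scene [341.9 208.7] 688 [445.9  32.3] rect [441.6  31.7] [92. 87.] 88.1
```

Emit:
{"api": "drive_tool", "payload": {"deltas": [[[21,-22,0,0],[43,-44,2,0],[64,-66,4,0],[85.8,-87.1,6.7,0],[85.8,-87.1,6.7,0]]], "jaw": 0}}

```text
t: 33.37
tcp_pos: [0.5086, 0.1134, 0.1325]
tool_rot: [0.684, 0.729, -0.002, -0.003]
force: [-2.1, 0.2, -0.8]
finger_gap: 0.226
gripper_force: 0.0
```

```bash
python3 plan.py 442.5,28.5,80,93.5 ; python3 - <<'E'
from h import *
S=vision.snapshot("scene");T=vision.snapshot("top")
for n,im,b in(("top",T,(270,145,340,180)),("scene",S,(270,205,325,260))):
    for o in blobs(n,im,"yellow",.045,b): print(*o)
RNG["orange"]=((4,60,60),(28,255,255))
for o in blobs("top",T,"orange",.019,(335,140,420,215))+blobs("top",T,"white",.019,(335,140,420,215))+blobs("top",T,"red",.019,(330,130,410,190)): print(*o)
E
```

```text
now [508.6 113.4 132.5] 93.67 tilt [-0.0081  0.0011] t 33.37
-> [442.  28.  80.] [-80.5, -71.4, 52.5] turn 0.003 rows>= 3
yellow top [301.2 159.9] 363 [609.   31.3] rect [608.5  32.1] [ 36.7 115.9] 3.4
yellow scene [295.2 232.3] 565 [606.9  41.5] rect [607.3  39.7] [ 37.5 142. ] 3.4
orange top [350.6 164.9] 64 [ 593.1 -135. ] rect [ 592.8 -133.6] [19.7 44.4] 17.1
orange top [382.9 157.8] 55 [ 614.5 -246. ] rect [ 614.6 -245.6] [26.7 24.6] 42.1
white top [358.9 190.1] 126 [ 505.4 -159.8] rect [ 505.5 -159.7] [38.  37.1] 12.5
white top [389.2 181.9] 126 [ 530.4 -263.3] rect [ 530.1 -262.6] [40.5 41.3] 87.2
white top [370.5 174.2] 212 [ 558.8 -201.2] rect [ 558.8 -201. ] [58.8 42.2] 13.8
red top [382.8 158. ] 66 [ 613.6 -245.5] rect [ 613.7 -246.4] [27.3 28.1] 87.3
```

Emit:
{"api": "drive_tool", "payload": {"deltas": [[[-22,-20,0,0],[-45,-40,15,0],[-66,-59,30,0],[-80.5,-71.4,45,0],[-80.5,-71.4,58,0]]]}}

```text
t: 33.88
tcp_pos: [0.4478, 0.0229, 0.0744]
tool_rot: [0.687, 0.727, -0.0, -0.0]
force: [-0.6, 0.2, 1.3]
finger_gap: -0.001
gripper_force: 0.0
```

Emit:
{"api": "drive_tool", "payload": {"deltas": [[[0,0,0,0],[0,0,0,0],[0,0,0,0],[0,0,0,0]]]}}

```text
t: 34.22
tcp_pos: [0.4506, 0.0257, 0.0755]
tool_rot: [0.685, 0.729, 0.001, 0.001]
force: [0.1, -0.3, 0.2]
finger_gap: 0.002
gripper_force: 0.0
```

```bash
python3 plan.py 442.5,28.5,45,93.5
```

```text
now [450.6  25.7  75.5] 93.52 tilt [ 0.003  -0.0006] t 34.22
-> [442.  28.  45.] [3.3, -7.9, 30.5] turn 0.0 rows>= 1
```

Emit:
{"api": "drive_tool", "payload": {"deltas": [[[3.3,-7.5,10,0],[3.3,-7.5,20,0],[3.3,-7.5,27,0],[3.3,-7.5,29.5,0],[3.3,-7.5,29.5,0]]]}}

```text
t: 34.63
tcp_pos: [0.4415, 0.0291, 0.0461]
tool_rot: [0.685, 0.729, 0.0, 0.0]
force: [-2.0, 2.0, 5.1]
finger_gap: -0.001
gripper_force: 2.6
```

Emit:
{"api": "drive_tool", "payload": {"deltas": [[[0,0,2,0],[0,0,4,0],[0,0,6,0],[0,0,6,0],[0,0,6,0]]]}}

```text
t: 35.05
tcp_pos: [0.4416, 0.0291, 0.045]
tool_rot: [0.685, 0.729, 0.001, 0.002]
force: [-8.6, 2.8, 62.0]
finger_gap: 0.003
gripper_force: 31.0
```

Emit:
{"api": "drive_tool", "payload": {"deltas": [[[0,0,-10,0],[0,0,-30,0],[0,0,-60,0],[0,0,-90,0],[0,0,-100,0]]]}}

```text
t: 35.47
tcp_pos: [0.4439, 0.0284, 0.1431]
tool_rot: [0.685, 0.729, 0.002, 0.003]
force: [0.1, -0.6, -0.3]
finger_gap: -0.002
gripper_force: 0.0
```

```bash
python3 plan.py 420,150,200,93.5 400,300,200,93.5
```

```text
now [443.9  28.4 143.1] 93.55 tilt [ 0.0078 -0.0015] t 35.47
-> [420. 150. 200.] [122.8, -16.3, -56.9] turn 0.001 rows>= 4
-> [400. 300. 200.] [150.9, -10.8, -0.0] turn -0.0 rows>= 4
```

Emit:
{"api": "drive_tool", "payload": {"deltas": [[[30,-4,-14,0],[60,-8,-28,0],[90,-12,-42,0],[122,-16,-57,0]]]}}

```text
t: 35.8
tcp_pos: [0.4179, 0.1505, 0.1976]
tool_rot: [0.685, 0.728, 0.001, 0.001]
force: [0.5, -0.8, -0.5]
finger_gap: -0.003
gripper_force: 0.0
```

Emit:
{"api": "drive_tool", "payload": {"deltas": [[[37,-3,0,0],[75,-5,0,0],[112,-8,0,0],[150,-11,0,0],[150,-11,0,0]]]}}

```text
t: 36.22
tcp_pos: [0.3974, 0.3047, 0.1973]
tool_rot: [0.683, 0.731, 0.003, -0.0]
force: [-0.0, 0.0, 0.8]
finger_gap: -0.003
gripper_force: 0.0
```

```bash
python3 - <<'E'
from h import *
S=vision.snapshot("scene");T=vision.snapshot("top")
c=np.zeros((600,800,3),np.uint8);c[:,:400]=cv2.resize(S[130:280,225:375],(400,400),interpolation=2).repeat(1,0)[:0].sum() if 0 else 0
c[:400,:400]=cv2.resize(S[130:270,225:365],(400,400),interpolation=2);c[:400,400:]=cv2.resize(T[120:240,265:415],(400,320),interpolation=2)[:400] if 0 else cv2.resize(T[110:260,265:415],(400,400),interpolation=2)
cv2.imwrite("pics/c12.png",c[:400,:,::-1])
for n,im,b in(("top",T,(270,145,340,180)),("scene",S,(270,205,325,260))):
    for o in blobs(n,im,"yellow",.045,b): print(*o)
print(manip.sense()["tcp_pos"])
E
```

```text
yellow top [298.8 160. ] 413 [608.8  39.5] rect [608.3  40.3] [ 37.5 132. ] 2.4
yellow scene [295.2 232.3] 568 [606.9  41.5] rect [607.1  39.7] [ 38. 142.] 3.4
[0.39740002 0.30001523 0.19662992]
```

View pics/c12.png

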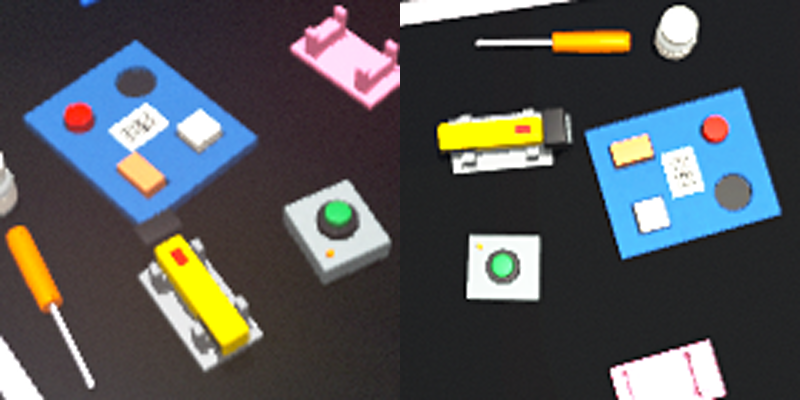

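All three blanks are seated, the scanner is home and the button is up again. Handing in.

```bash
python3 -c "
from station import manip;print(manip.sign_off())"
```

```text
the job is handed in; nothing more can be done
None
```

I handed the job in with the oblong, square and red disc seated (no brass disc was found), the label beam held for over three seconds, the scanner back in its cradle and the button pressed and released; pressing the button peaked at about 62 N on the closed fingertips, and the hand-in returned no verdict.

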